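Calibrate the reflectance meter with its standards

TASK

Calibrate the reflectance meter: swing its orange dust cover all the way aside, then take the reference discs that are here in the order black, grey, white, centre each flat on the meter's raised port, let go of it, press the green read button all the way down and hold it for about a second, and then park the disc on the narrow parking rail. When all are read, swing the cover fully back over the port; finish with every disc lying flat on the rail and knock no bottle or jar over.

Things in the scene. Friction and masses are not known exactly. Their poses are not given: they have to be found in the camera images.
- meter: reflectance meter, fixed to the bench: flat white housing 200 (x) x 150 (y) x 35 mm high, origin at the centre of its underside, x pointing away from its front edge, z up; carries the port, the pivoting cover and the button
- port (a point): centre of the top face of the meter's port: a dark steel turret 36 mm in diameter whose flat top (glass window in the middle) stands 58 mm over the bench, 30 mm in front of the meter's centre (meter x -30, y 0). A disc overhangs it by 5 mm all round
- dust_cover (a joint): angle of the orange dust cover about its one upright pin, rad: 0 = at its stop, right over the port; grows clockwise seen from above, to 1.75 at the other stop, when it points to the meter's +y. Cover 5 mm thick, 61 to 66 mm above the bench, its round end 52 mm in diameter and centred 80 mm from the pin. Light friction (about 0.5 N at the knob) holds it wherever it is left
- cover_pin (a point): top of the upright pin on which the cover turns, 66 mm above the bench, at meter x +50, y 0; pin head reaches 70 mm
- cover_knob (a point): middle of the black upright round knob on the cover, 14 mm in diameter, reaching from 66 to 90 mm above the bench (this point at 78 mm), 96 mm from the pin; moves with the cover
- read_button_top (a point): centre of the top of the green read button, 24 mm in diameter, 57 mm above the bench when up, at meter x -75, y -50; spring loaded, 4 N pushes it down
- read_button (a joint): travel of the read button, m: 0 = up, 0.006 = fully down; springs back
- rail: parking rail, fixed to the bench: one narrow upright aluminium bar with black rubber top, 28 mm wide, 200 mm long, whose flat top is 45 mm above the bench. Origin at the centre of its underside; y along the bar, x across it. Room for three discs side by side (at y -62, 0, +62 mm); a disc overhangs the bar by 9 mm on each side
- black_centre (a point): centre (half-way up) of the matt black reference disc: an eight-sided disc (so that it does not roll), 46 mm across the flats, 50 mm across the corners and 20 mm thick, with a brass band round its rim, z along its axis, the same either way up, 60 g; may be absent
- grey_centre (a point): centre (half-way up) of the mid grey reference disc: an eight-sided disc (so that it does not roll), 46 mm across the flats, 50 mm across the corners and 20 mm thick, with a brass band round its rim, z along its axis, the same either way up, 60 g; may be absent
- white_centre (a point): centre (half-way up) of the white reference disc: an eight-sided disc (so that it does not roll), 46 mm across the flats, 50 mm across the corners and 20 mm thick, with a brass band round its rim, z along its axis, the same either way up, 60 g; may be absent
- amber_bottle: amber reagent bottle with white cap, 64 mm in diameter, 138 mm tall, at the back; bystander, origin under its centre
- jar_a: clear sample jar with black cap, 45 mm in diameter, 61 mm tall; bystander, origin under its centre
- jar_b: another such sample jar; bystander, origin under its centre
Mind the look-alikes: they are no part of the job. What is shaped like the part that bears black_centre but brown or purple is not meant. What is shaped like the part that bears white_centre but turquoise is not meant.

How it is judged:
By the outcome, as a careful person would: the job done as asked, in the order asked, and still so for the second after the job is handed in, with the robot touching nothing.
Of black, grey, white only 2 to 3 are there at a start; the rules pass over those that are not, and their reading is None.
At some moment in a run one of black, grey, white may be knocked a few centimetres aside while the robot is not near it.
Once in a run the grip may slacken for a moment while it holds something.
It also fails if it takes over 210 s, if anything falls off the work surface, if the arm or the gripper's body presses on something with over 40 N, if the wrist force passes 120 N, or if a joint passes its speed limit or range.

ROBOT

A 6-joint arm with a two-finger parallel gripper is mounted at the origin on a cart in front of the work surface, level with it; the furniture and walls round the work are solid. World frame = base frame: x ahead of the robot, y to its left, z up, the work surface at z = 0. Lengths are in m, angles in rad, forces in N, time in s.
With the tool pointing down it reaches from about 0.35 to 0.725 m from the base axis. Payload 6 kg.
Tool frame: the origin (TCP) lies at the very end of the fingers, on their centre line; the grasp point (between the pads) lies 19 mm behind it; z points along the fingers, y is the line along which they close (so a half turn about z gives the same grasp; the last joint's range is limited). The gripper opens to 85 mm and grips with 20 to 120 N. Pads are 22 mm wide; open, the fingers measure 114 mm over their backs; the gripper's body (76 mm by 85 mm) begins 54 mm behind the grasp point. The pads swing forward as they close: fully open they stand 13 mm farther back than shut.
Start: joints at [1.452, 0.04, 0.085, 0, -1.615, -0.334], TCP at [0.262, 0.54, 0.231] pointing down, gripper open.
Joint ranges: [-2.56, 2.56], [-1.29, 2.01], [-1.08, 1.49], [-3.29, 1.98], [-2.81, -0.18], [-2.99, 2.99]. Speed limits (rad/s): [2.57, 2.57, 3.01, 3.14, 3.14, 3.14].

INTERFACE

Orientations are given as [roll, pitch, yaw] about the fixed x, y, z axes, in that order (R = Rz(yaw) Ry(pitch) Rx(roll)).
In Python, from plant import r, imaging, sign_off gives the robot as it stands. The module is installed in compiled form; this text tells all that it offers.
- The arm moves only by the tool jog_arm, never from a script. Its argument "targets" is a list of rows, each an object with "grip": the gripper command: -1 is fully open, 1 is shut, values between are in proportion; "travel": the shift along the tool's x, y, z in m, a list of three; "twist": the turn about the tool's z in rad. In form: [{"grip": grip, "travel": [x, y, z], "twist": twist}, ...]. A call has 1 to 5 rows; each row is the pose to reach, as a shift and turn from the pose commanded when the call began, along the tool's axes at that moment; what a row does not reach only later rows make up. A row lasts 1/12 s, in which the tool goes at most 41.7 mm and 7.16 degrees, less where a joint would pass 70% of its speed; a pose out of reach is approached as far as the arm can. A call with a gripper value outside its range is refused whole. The fingers move at their own pace and stop on an object; "squeeze" is the grip in N (left out, the last holds). Time passes only in rows, so rows that repeat a pose let the fingers close. It gives the time, the measured TCP pose, the force, the opening and the grip force at its end, in the units of the state.
- r.sense(): the state, without advancing time (a new reading comes with each control period).
- imaging.camera(name): name is "scene" or "top" or "wrist"; returns a dict with "frame" (384x512x3 uint8, red, green, blue), "vfov" (degrees; the focal length in pixels is half the picture's height over the tangent of half this angle, whatever the lens; pixels are square), "cx", "cy" (the principal point, pixels), "R" (3x3) and "t" (3): a world point X has camera coordinates R X + t; the wrist camera has in their place "hand_eye" (4x4, takes a point from camera to tool coordinates, whose origin is the TCP and whose axes are the flange's). Camera axes: x right, y down, z forward; pixel columns grow to the right and rows downward; lengths in m; the calibration is good to about 2 mm. A picture is of the moment at which its call begins: read the wrist's pose just before it. There is no depth.
- sign_off(): hands the job in; it is judged then, once.
The state is a dict: "time_s": time; "joint_pos": joint angles; "joint_vel": joint speeds; "joint_efforts": joint torques, N m; "position": TCP position; "tcp_rot": TCP orientation; "ft_force": force on the tool from outside, world axes, zero at the start; "wrist_torque": the same for the moment, N m; "grip_width": opening from 0.0 (shut) to 1.0 (fully open); "gripper_force": force on a finger pad.
Only numpy, scipy, OpenCV 4.12 (cv2) and the standard library are available. Lean on these libraries where they do the work, as an engineer would, in place of code of your own. Each camera call takes 0.05 s, during which the arm holds its last target. There are 200 camera calls.

## Working session

There is one attempt and no reset: what is moved stays moved. The work goes in short steps, Python scripts to look and compute and a tool call to move; the robot and the scene stay as the last step left them, time stands still between calls to the robot, and variables do not carry over. Pictures are saved under pics/ and viewed, at most 20 in all, crops included, and the job is handed in when it is done.

Besides the shell and the picture viewer there is one more tool, called after ">>>" by a JSON object that holds its "name" and its "arguments", one argument or row to a line. jog_arm: Moves the arm, as the interface text tells. Its arguments: {"type":"object","properties":{"targets":{"type":"array"},"squeeze":{"type":"number"}},"required":["targets"]}

```bash
mkdir -p pics; cat > h.py <<'E'
import numpy as np,cv2
from plant import r,imaging,sign_off
def snap(name,fn):
    s=r.sense(); c=imaging.camera(name)
    cv2.imwrite(f'pics/{fn}.png',cv2.cvtColor(c['frame'],cv2.COLOR_RGB2BGR))
    np.savez(f'pics/{fn}.npz',pos=s['position'],rot=s['tcp_rot'],**c); return s,c
def load(fn): return dict(np.load(f'pics/{fn}.npz'))
def px2w(c,u,v,z):
    f=c['frame'].shape[0]/2/np.tan(np.radians(c['vfov'])/2)
    d=np.array([(u-c['cx'])/f,(v-c['cy'])/f,1.])
    if 'R' in c: o=-c['R'].T@c['t']; d=c['R'].T@d
    else:
        from scipy.spatial.transform import Rotation as Ro
        T=c['hand_eye']; q=Ro.from_euler('xyz',c['rot']).as_matrix()
        o=q@T[:3,3]+c['pos']; d=q@T[:3,:3]@d
    return o+d*(z-o[2])/d[2]
E
python3 - <<'E'
from h import *
s,c=snap('top','top0'); print(s); print({k:v for k,v in c.items() if k!='frame'})
s,c=snap('scene','sc0'); print({k:v for k,v in c.items() if k!='frame'})
a=cv2.imread('pics/top0.png');cv2.imwrite('pics/top0b.png',cv2.resize(a,(800,600),interpolation=cv2.INTER_CUBIC))
E
```

```text
{'time_s': 0.0, 'joint_pos': array([ 1.45169275e+00,  4.08231279e-02,  8.37902306e-02, -4.65214855e-04,
       -1.61550716e+00, -3.33706897e-01]), 'joint_vel': array([-5.99424587e-04, -4.90282005e-04, -9.77232169e-04,  9.89454203e-04,
       -8.22652254e-05,  2.01771067e-03]), 'joint_efforts': array([-3.25416859e-04, -3.68208182e+01,  3.47417092e+01,  6.93276554e+00,
       -5.39856861e-03, -2.62263137e-05]), 'position': array([0.2622738 , 0.53926739, 0.23026083]), 'tcp_rot': array([ 3.13979288e+00, -1.32008805e-04, -4.52789964e-01]), 'ft_force': array([-0.44197397,  0.49322029, -0.38023852]), 'wrist_torque': array([-0.01728189,  0.01174141,  0.02941274]), 'gripper_force': 0.0, 'grip_width': 1.0015365640728058}
{'vfov': 49.4324622117102, 'cx': 256.46770800993, 'cy': 189.8889796782803, 'R': array([[ 0.01607159, -0.99975957, -0.01491691],
       [-0.99347104, -0.01428169, -0.11318712],
       [ 0.11294686,  0.01663861, -0.99346171]]), 't': array([0.11796662, 0.62821236, 1.37607732])}
{'vfov': 45.234942306058045, 'cx': 256.9502812292748, 'cy': 193.86137318861668, 'R': array([[ 0.79740216, -0.60344318,  0.00247693],
       [-0.46276914, -0.61413664, -0.63928156],
       [ 0.38729127,  0.50861825, -0.76896876]]), 't': array([-0.41061112,  0.42452901,  1.07495565])}
```

View pics/top0b.png

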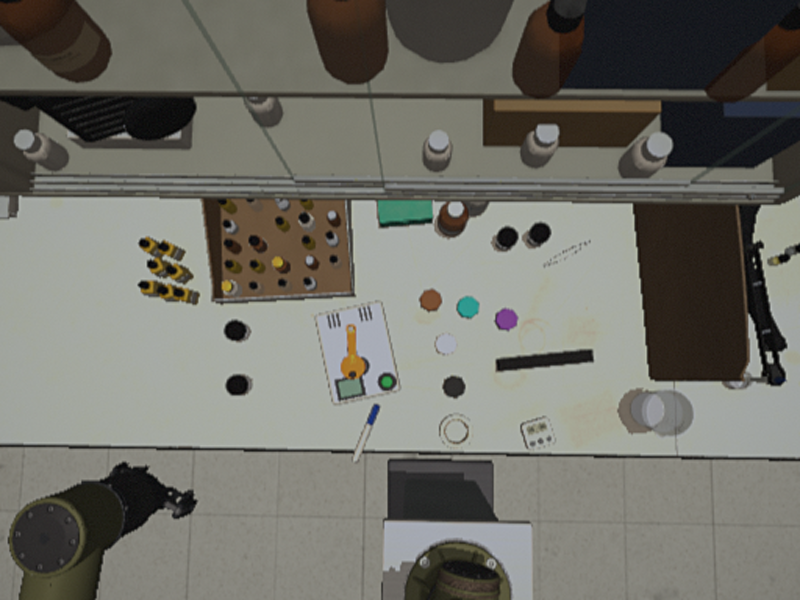

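View pics/sc0.png

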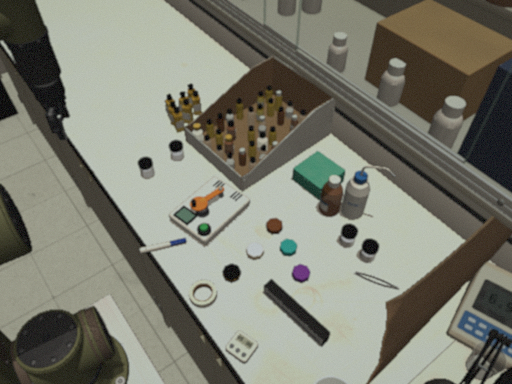

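Candidates (800x600 top view): black disc (454,386) against jar caps (237,330), (237,384), (507,237) and (540,234), and brown (431,300). White (446,343) against turquoise (468,307) and the white ring (456,431). Purple is at (506,319). I see no grey disc yet, so I'll check close up.

```bash
python3 - <<'E'
from h import *
a=cv2.imread('pics/top0.png')
cv2.imwrite('pics/crop0.png',cv2.resize(a[175:295,195:395],(800,480),interpolation=cv2.INTER_CUBIC))
c=load('top0'); k=.64
for n,u,v,z in [('black',454,386,.02),('white',446,343,.02),('brown',431,300,.02),('turq',468,307,.02),('purple',506,319,.02),('btn',387,382,.057),('railL',497,365,.045),('railR',593,356,.045),('jar1',237,330,.06),('jar2',237,384,.06),('jar3',507,237,.06),('jar4',540,234,.06),('bottle',455,210,.138),('knob',352,375,.09),('m00',316,317,.035),('m01',381,302,.035),('m10',333,404,.035),('m11',399,390,.035),('ring',456,431,.01)]:
    print(n,px2w(c,u*k,v*k,z).round(3))
E
```

```text
black [0.436 0.01  0.02 ]
white [0.528 0.028 0.02 ]
brown [0.622 0.061 0.02 ]
turq [ 0.608 -0.02   0.02 ]
purple [ 0.583 -0.102  0.02 ]
btn [0.443 0.153 0.057]
railL [ 0.482 -0.079  0.045]
railR [ 0.505 -0.283  0.045]
jar1 [0.547 0.474 0.06 ]
jar2 [0.434 0.469 0.06 ]
jar3 [ 0.756 -0.099  0.06 ]
jar4 [ 0.764 -0.17   0.06 ]
bottle [0.794 0.018 0.138]
knob [0.457 0.224 0.09 ]
m00 [0.58  0.31  0.035]
m01 [0.614 0.17  0.035]
m10 [0.394 0.268 0.035]
m11 [0.426 0.128 0.035]
ring [0.34  0.004 0.01 ]
```

View pics/crop0.png

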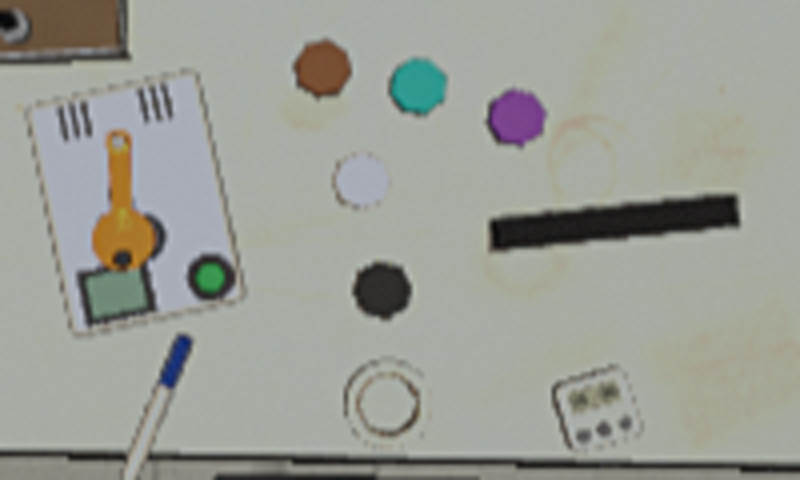

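The discs present look like black (0.436,0.010) and white (0.528,0.028), with grey absent. The meter geometry agrees: button, knob radius of 96 mm, and the rail length. I'll move over the meter to look closer.

>>> {"name": "jog_arm", "arguments": {
  "targets": [
    {"grip": -1, "travel": [0.16, 0.1, 0], "twist": -0.453},
    {"grip": -1, "travel": [0.16, 0.1, 0], "twist": -0.453},
    {"grip": -1, "travel": [0.16, 0.1, 0], "twist": -0.453},
    {"grip": -1, "travel": [0.16, 0.1, 0], "twist": -0.453},
    {"grip": -1, "travel": [0.16, 0.1, 0], "twist": -0.453}
  ]
}}

```text
time_s: 0.52
position: [0.364, 0.3766, 0.2315]
tcp_rot: [3.141, -0.0, 0.003]
ft_force: [-0.0, 0.7, 0.4]
grip_width: 0.999
gripper_force: 0.0
```

```bash
python3 - <<'E'
from h import *
c=imaging.camera('wrist'); print(c['hand_eye'],c['vfov'],c['cx'],c['cy'])
E
```

```text
[[ 6.40183278e-04 -9.54279867e-01 -2.98913910e-01  7.68802354e-02]
 [ 9.99999635e-01  4.41938907e-04  7.30811230e-04 -5.53713581e-04]
 [-5.65296757e-04 -2.98914269e-01  9.54279802e-01 -1.42888927e-01]
 [ 0.00000000e+00  0.00000000e+00  0.00000000e+00  1.00000000e+00]] 66.44688430541328 260.45529993285294 187.35347070651113
```

>>> {"name": "jog_arm", "arguments": {
  "targets": [
    {"grip": -1, "travel": [0.11, 0.24, -0.05], "twist": 0.003},
    {"grip": -1, "travel": [0.11, 0.24, -0.05], "twist": 0.003},
    {"grip": -1, "travel": [0.11, 0.24, -0.05], "twist": 0.003},
    {"grip": -1, "travel": [0.11, 0.24, -0.05], "twist": 0.003},
    {"grip": -1, "travel": [0.11, 0.24, -0.05], "twist": 0.003}
  ]
}}

```text
time_s: 0.98
position: [0.4481, 0.1918, 0.2703]
tcp_rot: [-3.141, 0.0, -0.002]
ft_force: [1.8, 0.7, 0.5]
grip_width: 0.998
gripper_force: 0.0
```

>>> {"name": "jog_arm", "arguments": {
  "targets": [
    {"grip": -1, "travel": [0.025, 0.05, -0.01], "twist": 0},
    {"grip": -1, "travel": [0.025, 0.05, -0.01], "twist": 0},
    {"grip": -1, "travel": [0.025, 0.05, -0.01], "twist": 0}
  ]
}}

```text
time_s: 1.23
position: [0.4739, 0.1407, 0.2808]
tcp_rot: [3.142, -0.001, -0.007]
ft_force: [-0.8, 0.7, 0.4]
grip_width: 1.001
gripper_force: 0.0
```

```bash
python3 - <<'E'
from h import *
s,c=snap('wrist','w1'); print(s['position'],s['tcp_rot'],s['time_s'])
a=cv2.imread('pics/w1.png');cv2.imwrite('pics/w1b.png',cv2.resize(a,(800,600),interpolation=cv2.INTER_CUBIC))
E
```

```text
[0.47392898 0.14065666 0.28083248] [ 3.14150478e+00 -9.91391427e-04 -7.32656562e-03] 1.2333
```

View pics/w1b.png

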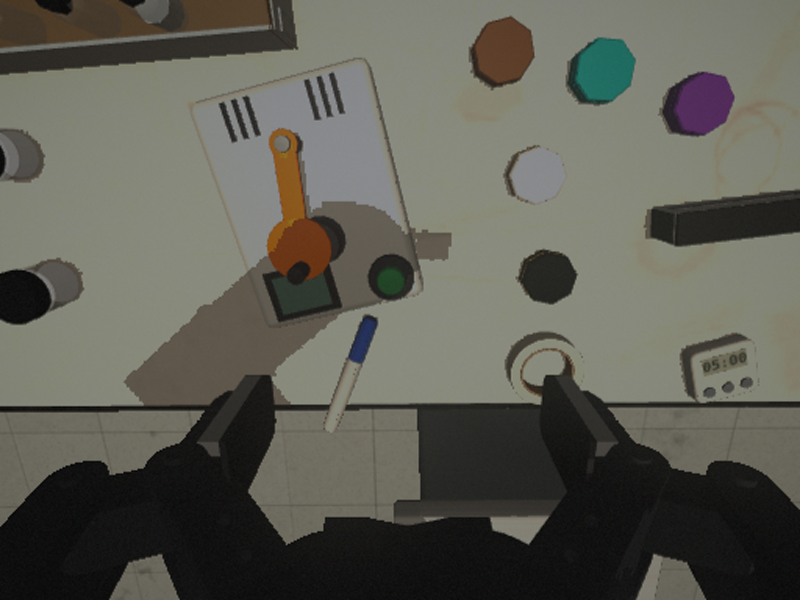

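Wrist view: black disc (548,277), white (536,175), button (391,279), pin (283,144) and knob top (298,272). I see no grey disc. The cover is slightly ajar, with the turret showing at (327,238).

```bash
cat >> h.py <<'E'
def disc(c,u,v,z,big=False):
    """flood the disc top around pixel (u,v); centre and flat orientation on plane z (rad, mod pi/4)"""
    im=cv2.cvtColor(c['frame'],cv2.COLOR_RGB2BGR); m=np.zeros((im.shape[0]+2,im.shape[1]+2),np.uint8)
    cv2.floodFill(im,m,(int(u),int(v)),(0,0,255),(9,)*3,(9,)*3,8|cv2.FLOODFILL_FIXED_RANGE|cv2.FLOODFILL_MASK_ONLY|(255<<8))
    m=cv2.morphologyEx(m[1:-1,1:-1],cv2.MORPH_OPEN,np.ones((3,3),np.uint8))
    k=max(cv2.findContours(m,0,1)[0],key=cv2.contourArea)[:,0]
    P=np.array([px2w(c,a,b,z)[:2] for a,b in k]); h=cv2.convexHull(P.astype(np.float32))[:,0]
    th=np.arange(0,np.pi/4,.01); best=[]
    for t in th:
        w=[np.ptp(h@[np.cos(t+j*np.pi/4),np.sin(t+j*np.pi/4)]) for j in range(4)]; best.append(np.mean(w))
    t=th[int(np.argmin(best))]; mm=cv2.moments((h*1000).astype(np.float32).reshape(-1,1,2))
    return np.array([mm['m10'],mm['m01']])/mm['m00']/1000,t,min(best),max(best)
E
python3 - <<'E'
from h import *
c=load('w1');k=.64
for n,u,v,z in [('btn',391,279,.057),('pin',283,144,.07),('knob',298,272,.09),('railcorner',652,208,.045),('railc2',676,244,.045)]:
    print(n,px2w(c,u*k,v*k,z).round(4))
for n,u,v in [('black',548,277),('white',536,175),('brown',503,50)]: print(n,disc(c,u*k,v*k,.02))
E
```

```text
btn [0.4482 0.1544 0.057 ]
pin [0.5553 0.2315 0.07  ]
knob [0.4634 0.223  0.09  ]
railcorner [ 0.5038 -0.06    0.045 ]
railc2 [ 0.4737 -0.0848  0.045 ]
black (array([0.43873909, 0.01232833]), np.float64(0.5700000000000001), np.float64(0.045730611138137575), np.float64(0.047997753690725724))
white (array([0.52915775, 0.02844851]), np.float64(0.37), np.float64(0.04262714192155093), np.float64(0.04482531487325889))
brown (array([0.6255285 , 0.06316378]), np.float64(0.22), np.float64(0.04291966917933974), np.float64(0.04494791971288895))
```

>>> {"name": "jog_arm", "arguments": {
  "targets": [
    {"grip": -0.2, "travel": [-0.013, -0.082, 0.02], "twist": 0},
    {"grip": -0.2, "travel": [-0.013, -0.082, 0.02], "twist": 0},
    {"grip": -0.2, "travel": [-0.013, -0.082, 0.14], "twist": 0},
    {"grip": -0.2, "travel": [-0.013, -0.082, 0.14], "twist": 0},
    {"grip": -0.2, "travel": [-0.013, -0.082, 0.14], "twist": 0}
  ]
}}

```text
time_s: 1.7
position: [0.4584, 0.227, 0.1369]
tcp_rot: [3.141, 0.002, -0.0]
ft_force: [-0.4, 0.7, -0.5]
grip_width: 0.599
gripper_force: 0.0
```

```bash
python3 - <<'E'
from h import *
s,c=snap('wrist','w2'); print(s['position'],s['tcp_rot'],s['time_s'])
a=cv2.imread('pics/w2.png');cv2.imwrite('pics/w2b.png',cv2.resize(a,(800,600),interpolation=cv2.INTER_CUBIC))
E
```

```text
[0.45842598 0.22696043 0.13694547] [ 3.14122200e+00  1.84453266e-03 -2.45566545e-04] 1.7
```

View pics/w2b.png

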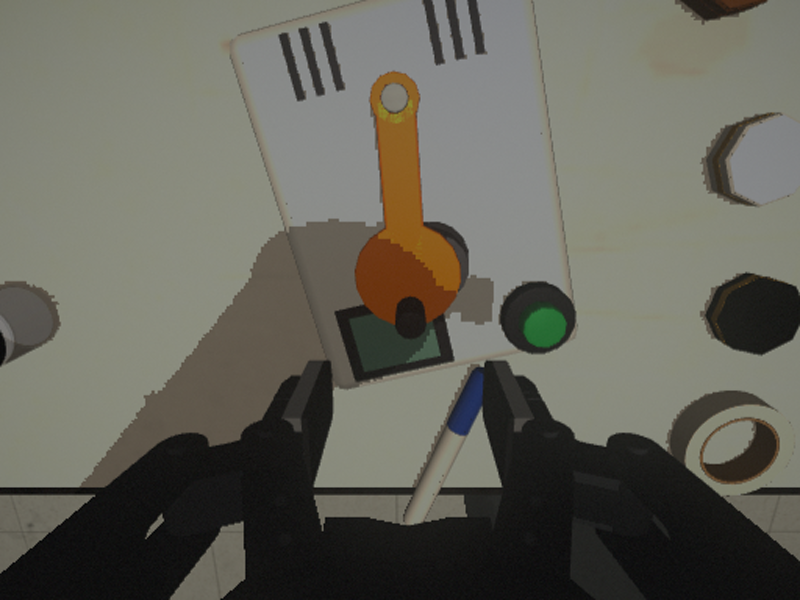

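```bash
python3 - <<'E'
from h import *
c=load('w2');k=.64
for n,u,v,z in [('btn',546,327,.057),('pin',394,97,.07),('knobtop',410,325,.09),('knobbase',411,304,.066),('cover',408,274,.066)]:
    print(n,px2w(c,u*k,v*k,z).round(4))
E
```

```text
btn [0.4466 0.1547 0.057 ]
pin [0.5563 0.2328 0.07  ]
knobtop [0.4607 0.226  0.09  ]
knobbase [0.4624 0.2253 0.066 ]
cover [0.4777 0.2268 0.066 ]
```

Knob at (0.461,0.2255), pin (0.556,0.2325), meter yaw about 0.238, cover at about 0.165 rad. I'll descend, grip the knob and swing.

>>> {"name": "jog_arm", "arguments": {
  "targets": [
    {"grip": -0.2, "travel": [0.002, 0.001, 0.035], "twist": 0},
    {"grip": -0.2, "travel": [0.002, 0.001, 0.065], "twist": 0},
    {"grip": 1, "travel": [0.002, 0.001, 0.065], "twist": 0},
    {"grip": 1, "travel": [0.002, 0.001, 0.065], "twist": 0},
    {"grip": 1, "travel": [0.002, 0.001, 0.065], "twist": 0}
  ],
  "squeeze": 25
}}

```text
time_s: 2.17
position: [0.4629, 0.2254, 0.0778]
tcp_rot: [-3.141, -0.003, -0.002]
ft_force: [0.0, 0.4, 0.9]
grip_width: 0.181
gripper_force: 0.0
```

>>> {"name": "jog_arm", "arguments": {
  "targets": [
    {"grip": 1, "travel": [0, 0, 0], "twist": 0},
    {"grip": 1, "travel": [0, 0, 0], "twist": 0},
    {"grip": 1, "travel": [0, 0, 0], "twist": 0}
  ]
}}

```text
time_s: 2.42
position: [0.463, 0.2254, 0.0778]
tcp_rot: [-3.139, -0.003, -0.002]
ft_force: [-2.5, 0.4, 6.4]
grip_width: 0.148
gripper_force: 25.3
```

>>> {"name": "jog_arm", "arguments": {
  "targets": [
    {"grip": 1, "travel": [0, -0.011, 0], "twist": 0.115},
    {"grip": 1, "travel": [0.001, -0.022, 0], "twist": 0.23},
    {"grip": 1, "travel": [0.003, -0.0325, 0], "twist": 0.345},
    {"grip": 1, "travel": [0.007, -0.043, 0], "twist": 0.46},
    {"grip": 1, "travel": [0.0115, -0.053, 0], "twist": 0.575}
  ]
}}

```text
time_s: 2.83
position: [0.4748, 0.2786, 0.0779]
tcp_rot: [-3.138, -0.002, -0.583]
ft_force: [1.1, -2.3, 5.1]
grip_width: 0.146
gripper_force: 25.2
```

>>> {"name": "jog_arm", "arguments": {
  "targets": [
    {"grip": 1, "travel": [0, -0.011, 0], "twist": 0.115},
    {"grip": 1, "travel": [0.001, -0.022, 0], "twist": 0.23},
    {"grip": 1, "travel": [0.003, -0.0325, 0], "twist": 0.345},
    {"grip": 1, "travel": [0.007, -0.043, 0], "twist": 0.46},
    {"grip": 1, "travel": [0.0115, -0.053, 0], "twist": 0.575}
  ]
}}

```text
time_s: 3.25
position: [0.5138, 0.3159, 0.0779]
tcp_rot: [-3.138, -0.001, -1.159]
ft_force: [0.8, -5.1, 6.5]
grip_width: 0.149
gripper_force: 25.3
```

>>> {"name": "jog_arm", "arguments": {
  "targets": [
    {"grip": 1, "travel": [0, -0.011, 0], "twist": 0.115},
    {"grip": 1, "travel": [0.001, -0.022, 0], "twist": 0.23},
    {"grip": 1, "travel": [0.003, -0.0325, 0], "twist": 0.345}
  ]
}}

```text
time_s: 3.5
position: [0.5448, 0.3253, 0.0778]
tcp_rot: [-3.139, -0.002, -1.504]
ft_force: [-1.7, -7.4, 7.1]
grip_width: 0.142
gripper_force: 25.4
```

>>> {"name": "jog_arm", "arguments": {
  "targets": [
    {"grip": 1, "travel": [0, -0.004, 0], "twist": 0.04},
    {"grip": 1, "travel": [0, -0.007, 0], "twist": 0.07},
    {"grip": 1, "travel": [0, -0.007, 0], "twist": 0.07}
  ]
}}

```text
time_s: 3.75
position: [0.5508, 0.3257, 0.0778]
tcp_rot: [-3.141, -0.001, -1.57]
ft_force: [-4.5, -4.9, 8.2]
grip_width: 0.145
gripper_force: 25.5
```

>>> {"name": "jog_arm", "arguments": {
  "targets": [
    {"grip": 1, "travel": [0, -0.002, 0], "twist": 0.02},
    {"grip": 1, "travel": [0, -0.002, 0], "twist": 0.02}
  ]
}}

```text
time_s: 3.92
position: [0.5511, 0.3257, 0.0777]
tcp_rot: [3.139, -0.002, -1.589]
ft_force: [-12.6, -5.6, 12.1]
grip_width: 0.151
gripper_force: 25.9
```

Stop reached, so the cover is fully open. Next I'll release, lift and go over the black disc.

>>> {"name": "jog_arm", "arguments": {
  "targets": [
    {"grip": -0.45, "travel": [0, 0, 0], "twist": 0},
    {"grip": -0.45, "travel": [0, 0, 0], "twist": 0},
    {"grip": -0.45, "travel": [0, 0, -0.04], "twist": 0},
    {"grip": -0.45, "travel": [0, 0, -0.08], "twist": 0},
    {"grip": -0.45, "travel": [0.03, 0.01, -0.1], "twist": 0}
  ]
}}

```text
time_s: 4.33
position: [0.5435, 0.2995, 0.1792]
tcp_rot: [-3.137, 0.002, -1.586]
ft_force: [-0.4, 0.3, 1.7]
grip_width: 0.731
gripper_force: 0.0
```

>>> {"name": "jog_arm", "arguments": {
  "targets": [
    {"grip": -0.45, "travel": [0.19, 0.06, 0], "twist": 0.1},
    {"grip": -0.45, "travel": [0.19, 0.06, 0], "twist": 0.1},
    {"grip": -0.45, "travel": [0.19, 0.06, 0], "twist": 0.1},
    {"grip": -0.45, "travel": [0.19, 0.06, 0], "twist": 0.1},
    {"grip": -0.45, "travel": [0.19, 0.06, 0], "twist": 0.1}
  ]
}}

```text
time_s: 4.75
position: [0.4776, 0.1056, 0.1756]
tcp_rot: [-3.14, 0.001, -1.688]
ft_force: [0.5, 0.3, 0.8]
grip_width: 0.727
gripper_force: 0.0
```

```bash
python3 - <<'E'
from h import *
s=r.sense(); print(s['position'],s['tcp_rot'],s['time_s'])
E
```

```text
[0.47760355 0.1055983  0.17563305] [-3.14031121e+00  6.58132885e-04 -1.68814517e+00] 4.75
```

```bash
cat >> h.py <<'E'
def go(x,y,z,yaw):
    from scipy.spatial.transform import Rotation as Ro
    s=r.sense(); w=s['tcp_rot'][2]; d=np.array([x,y,z])-s['position']
    Rz=Ro.from_euler('xyz',[np.pi,0,w]).as_matrix()
    print('travel',(Rz.T@d).round(4),'twist',round(w-yaw,3),'rows',np.ceil(np.linalg.norm(d)/.0417))
E
python3 -c "
from h import *
go(.4387,.0323,.14,-1.786)
snap('wrist','w3')
a=cv2.imread('pics/w3.png');cv2.imwrite('pics/w3b.png',cv2.resize(a,(800,600)))"
```

```text
travel [0.0773 0.0301 0.0356] twist 0.098 rows 3.0
```

View pics/w3b.png

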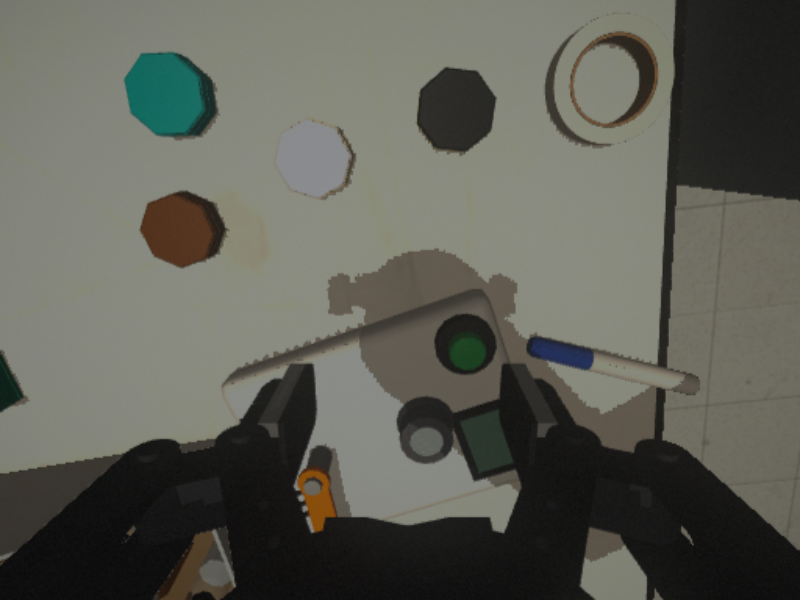

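The view shows the black disc (457,109), the white (314,158), the uncovered port glass (427,441) and the button (468,352).

```bash
python3 - <<'E'
from h import *
c=load('w3');k=.64
for n,u,v,z in [('btn',468,352,.057),('pin',313,486,.07),('port',427,442,.058)]: print(n,px2w(c,u*k,v*k,z).round(4))
for n,u,v in [('black',457,109),('white',314,158)]: print(n,disc(c,u*k,v*k,.02))
E
```

```text
btn [0.4456 0.1543 0.057 ]
pin [0.5548 0.2318 0.07  ]
port [0.4777 0.2157 0.058 ]
black (array([0.43740926, 0.010804  ]), np.float64(0.56), np.float64(0.045226606223605664), np.float64(0.04768397003053015))
white (array([0.52929147, 0.02878381]), np.float64(0.37), np.float64(0.0429186226281885), np.float64(0.04541551985651407))
```

>>> {"name": "jog_arm", "arguments": {
  "targets": [
    {"grip": -0.45, "travel": [0.0986, 0.0288, 0.075], "twist": 0.108},
    {"grip": -0.45, "travel": [0.0986, 0.0288, 0.075], "twist": 0.108},
    {"grip": -0.45, "travel": [0.0986, 0.0288, 0.075], "twist": 0.108},
    {"grip": -0.45, "travel": [0.0986, 0.0288, 0.075], "twist": 0.108},
    {"grip": -0.45, "travel": [0.0986, 0.0288, 0.075], "twist": 0.108}
  ]
}}

```text
time_s: 5.22
position: [0.4373, 0.0117, 0.099]
tcp_rot: [3.141, -0.001, -1.798]
ft_force: [0.6, -0.2, 0.3]
grip_width: 0.725
gripper_force: 0.0
```

```bash
python3 -c "
from h import *
go(.4375,.011,.003,-1.796)"
```

```text
travel [ 0.0007 -0.0003  0.096 ] twist -0.002 rows 3.0
```

>>> {"name": "jog_arm", "arguments": {
  "targets": [
    {"grip": -0.45, "travel": [0, 0, 0.04], "twist": 0},
    {"grip": -0.45, "travel": [0, 0, 0.075], "twist": 0},
    {"grip": -0.45, "travel": [0, 0, 0.095], "twist": 0},
    {"grip": 1, "travel": [0, 0, 0.095], "twist": 0},
    {"grip": 1, "travel": [0, 0, 0.095], "twist": 0}
  ],
  "squeeze": 40
}}

```text
time_s: 5.63
position: [0.439, 0.0137, 0.0059]
tcp_rot: [-3.141, -0.001, -1.795]
ft_force: [-0.2, -0.7, 0.0]
grip_width: 0.563
gripper_force: 41.2
```

>>> {"name": "jog_arm", "arguments": {
  "targets": [
    {"grip": 1, "travel": [0, 0, 0], "twist": 0},
    {"grip": 1, "travel": [0, 0, 0], "twist": 0},
    {"grip": 1, "travel": [0, 0, 0], "twist": 0}
  ]
}}

```text
time_s: 5.88
position: [0.4395, 0.0138, 0.007]
tcp_rot: [-3.139, 0.002, -1.795]
ft_force: [0.0, 0.1, -0.7]
grip_width: 0.56
gripper_force: 41.3
```

>>> {"name": "jog_arm", "arguments": {
  "targets": [
    {"grip": 1, "travel": [0, 0, -0.03], "twist": 0},
    {"grip": 1, "travel": [0, 0, -0.07], "twist": 0},
    {"grip": 1, "travel": [0, 0, -0.1], "twist": 0},
    {"grip": 1, "travel": [0, 0, -0.1], "twist": 0}
  ]
}}

```text
time_s: 6.22
position: [0.4421, 0.0138, 0.1137]
tcp_rot: [-3.13, 0.005, -1.795]
ft_force: [1.5, 0.2, 0.0]
grip_width: 0.561
gripper_force: 41.8
```

```bash
python3 -c "
from h import *
s,c=snap('wrist','w4');print(s['position'],s['tcp_rot'],s['grip_width'],s['ft_force'])
a=cv2.imread('pics/w4.png');cv2.imwrite('pics/w4b.png',cv2.resize(a[150:,100:420],(800,585)))
go(.4778,.2145,.105,-1.796)"
```

```text
[0.44205341 0.01379432 0.11373938] [-3.12972416  0.00542821 -1.79539707] 0.5605813682772905 [1.45548475 0.21604417 0.02107365]
travel [-0.2037  0.0086  0.0052] twist 0.0 rows 5.0
```

View pics/w4b.png

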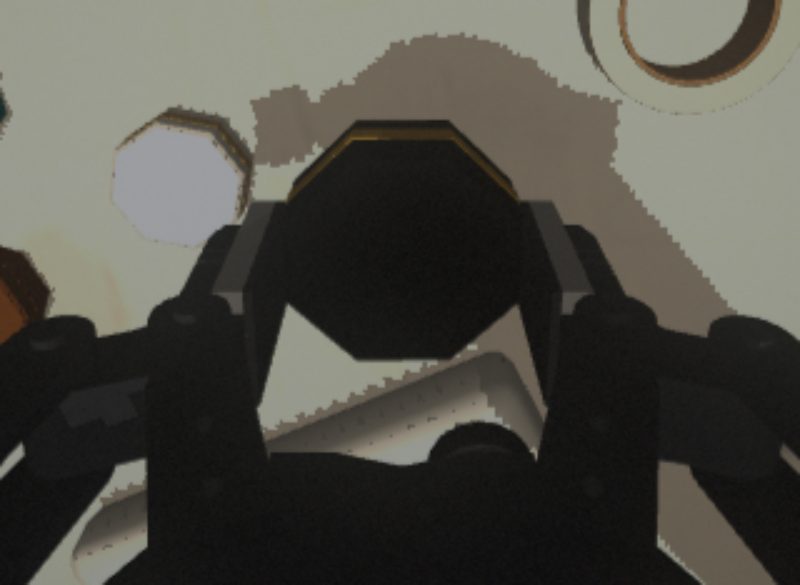

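```bash
python3 -c "
from h import *
c=load('w4'); T=c['hand_eye']
f=192/np.tan(np.radians(c['vfov'])/2)
d=T[:3,:3]@np.array([(261.2-c['cx'])/f,(249.6-c['cy'])/f,1]);o=T[:3,3]
print((o+d*(-.013-o[2])/d[2]))
for i in range(3):
  s=r.sense();print(s['position'],s['tcp_rot'],s['joint_pos'])
  imaging.camera('wrist')
go(.4778,.2145,.105,-1.796)
"
```

```text
[ 0.0025359  -0.00015297 -0.013     ]
[0.44073333 0.01398699 0.1101571 ] [-3.13391808  0.00474203 -1.79561121] [ 0.49490718 -0.4010983  -0.5200068   0.00150529 -1.44299098 -0.71992548]
[0.4393612  0.01377717 0.10738606] [-3.13802033e+00  3.04565164e-03 -1.79587306e+00] [ 4.94836431e-01 -3.99665783e-01 -5.23513037e-01  6.59463249e-05
 -1.44225512e+00 -7.19926905e-01]
[0.43846482 0.01352977 0.1056331 ] [-3.14068520e+00  1.40837053e-03 -1.79583865e+00] [ 4.94901522e-01 -3.98602425e-01 -5.25761007e-01 -4.64393047e-04
 -1.44202690e+00 -7.19885219e-01]
travel [-0.205   0.0061 -0.0003] twist 0.0 rows 5.0
```

```bash
python3 -c "
from h import *
imaging.camera('wrist')
s=r.sense();print(s['position'])
go(.4784,.2169,.105,-1.796)
"
```

```text
[0.43775776 0.01311982 0.10414726]
travel [-0.2077  0.0059 -0.0009] twist 0.0 rows 5.0
```

>>> {"name": "jog_arm", "arguments": {
  "targets": [
    {"grip": 1, "travel": [-0.04, 0.001, 0], "twist": 0},
    {"grip": 1, "travel": [-0.08, 0.002, 0], "twist": 0},
    {"grip": 1, "travel": [-0.12, 0.004, 0], "twist": 0},
    {"grip": 1, "travel": [-0.16, 0.005, 0], "twist": 0},
    {"grip": 1, "travel": [-0.19, 0.006, 0], "twist": 0}
  ]
}}

```text
time_s: 6.88
position: [0.4745, 0.2021, 0.1037]
tcp_rot: [3.14, -0.002, -1.795]
ft_force: [0.5, -0.8, -0.9]
grip_width: 0.562
gripper_force: 41.8
```

>>> {"name": "jog_arm", "arguments": {
  "targets": [
    {"grip": 1, "travel": [-0.0175, 0, 0], "twist": 0},
    {"grip": 1, "travel": [-0.0175, 0, 0], "twist": 0},
    {"grip": 1, "travel": [-0.0175, 0, 0], "twist": 0},
    {"grip": 1, "travel": [-0.0175, 0, 0], "twist": 0},
    {"grip": 1, "travel": [-0.0175, 0, 0], "twist": 0}
  ]
}}

```text
time_s: 7.3
position: [0.4785, 0.2159, 0.1046]
tcp_rot: [3.141, -0.001, -1.797]
ft_force: [-0.1, -0.4, -0.0]
grip_width: 0.559
gripper_force: 41.8
```

```bash
python3 -c "
from h import *
go(.4784,.2169,.065,-1.796);print(r.sense()['tcp_rot'])
"
```

```text
travel [-0.0009  0.0003  0.0396] twist -0.001 rows 1.0
[ 3.14117888e+00 -7.91289624e-04 -1.79658067e+00]
```

Grip is still firm. Lowering onto the port.

>>> {"name": "jog_arm", "arguments": {
  "targets": [
    {"grip": 1, "travel": [-0.0005, 0, 0.02], "twist": 0},
    {"grip": 1, "travel": [-0.0005, 0, 0.034], "twist": 0},
    {"grip": 1, "travel": [-0.0005, 0, 0.037], "twist": 0},
    {"grip": 1, "travel": [-0.0005, 0, 0.039], "twist": 0},
    {"grip": 1, "travel": [-0.0005, 0, 0.039], "twist": 0}
  ]
}}

```text
time_s: 7.72
position: [0.479, 0.2168, 0.0665]
tcp_rot: [-3.141, -0.0, -1.796]
ft_force: [-0.3, -0.3, -0.8]
grip_width: 0.567
gripper_force: 41.8
```

```bash
python3 -c "
from h import *
imaging.camera('wrist');s=r.sense();print(s['position'],s['ft_force'],s['grip_width'])
"
```

```text
[0.4793111  0.21711138 0.06703023] [ 0.42815121  0.65530256 -1.31509193] 0.5635375250027055
```

>>> {"name": "jog_arm", "arguments": {
  "targets": [
    {"grip": 1, "travel": [0, 0, 0.001], "twist": 0},
    {"grip": 1, "travel": [0, 0, 0.002], "twist": 0},
    {"grip": 1, "travel": [0, 0, 0.002], "twist": 0}
  ]
}}

```text
time_s: 8.02
position: [0.479, 0.2174, 0.0644]
tcp_rot: [-3.141, 0.001, -1.796]
ft_force: [-0.5, -0.1, -0.3]
grip_width: 0.565
gripper_force: 41.8
```

>>> {"name": "jog_arm", "arguments": {
  "targets": [
    {"grip": 1, "travel": [0, 0, 0.0015], "twist": 0},
    {"grip": 1, "travel": [0, 0, 0.0015], "twist": 0}
  ]
}}

```text
time_s: 8.18
position: [0.4788, 0.2173, 0.0624]
tcp_rot: [3.141, -0.0, -1.796]
ft_force: [-0.5, -0.3, -0.9]
grip_width: 0.56
gripper_force: 41.8
```

>>> {"name": "jog_arm", "arguments": {
  "targets": [
    {"grip": 1, "travel": [0, 0, 0.001], "twist": 0},
    {"grip": 1, "travel": [0, 0, 0.001], "twist": 0},
    {"grip": 1, "travel": [0, 0, 0.001], "twist": 0}
  ]
}}

```text
time_s: 8.43
position: [0.4788, 0.2173, 0.0615]
tcp_rot: [3.142, -0.0, -1.796]
ft_force: [0.5, 0.2, -0.9]
grip_width: 0.564
gripper_force: 41.8
```

>>> {"name": "jog_arm", "arguments": {
  "targets": [
    {"grip": 1, "travel": [0, 0, 0.001], "twist": 0},
    {"grip": 1, "travel": [0, 0, 0.001], "twist": 0},
    {"grip": 1, "travel": [0, 0, 0.001], "twist": 0}
  ]
}}

```text
time_s: 8.68
position: [0.4789, 0.2173, 0.0606]
tcp_rot: [-3.142, -0.0, -1.796]
ft_force: [0.3, 0.1, -1.1]
grip_width: 0.564
gripper_force: 41.8
```

```bash
python3 -c "
from h import *
s,c=snap('scene','s5');print(s['position'],s['ft_force'])
a=cv2.imread('pics/s5.png');cv2.imwrite('pics/s5b.png',cv2.resize(a[150:260,140:290],(750,550),interpolation=cv2.INTER_CUBIC))"
```

```text
[0.47886568 0.21730006 0.06057406] [ 0.3120403   0.07519699 -1.08714782]
```

View pics/s5b.png

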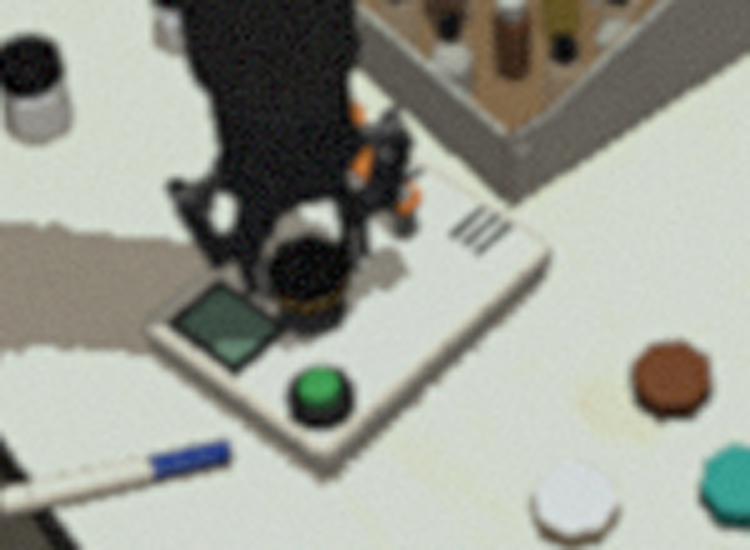

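>>> {"name": "jog_arm", "arguments": {
  "targets": [
    {"grip": 1, "travel": [0, 0, 0.001], "twist": 0},
    {"grip": 1, "travel": [0, 0, 0.001], "twist": 0},
    {"grip": 1, "travel": [0, 0, 0.001], "twist": 0}
  ]
}}

```text
time_s: 8.98
position: [0.479, 0.2174, 0.0605]
tcp_rot: [-3.141, 0.0, -1.796]
ft_force: [-2.9, -1.3, 6.1]
grip_width: 0.565
gripper_force: 42.3
```

>>> {"name": "jog_arm", "arguments": {
  "targets": [
    {"grip": 1, "travel": [0, 0, 0.001], "twist": 0},
    {"grip": 1, "travel": [0, 0, 0.001], "twist": 0},
    {"grip": 1, "travel": [0, 0, 0.001], "twist": 0}
  ]
}}

```text
time_s: 9.23
position: [0.4792, 0.2174, 0.0605]
tcp_rot: [-3.14, 0.0, -1.795]
ft_force: [-4.3, -1.6, 9.7]
grip_width: 0.566
gripper_force: 42.7
```

```bash
python3 -c "
from h import *
c=load('s5')
for z in (.078,.068,.058):
  P=c['R']@np.array([.478,.2145,z])+c['t'];f=192/np.tan(np.radians(c['vfov'])/2)
  u=P[0]/P[2]*f+c['cx'];v=P[1]/P[2]*f+c['cy'];print(z,(u-140)*5,(v-150)*5)
"
```

```text
0.078 305.4328778783628 257.5513774538993
0.068 307.0205560816895 268.5140975726871
0.058 308.5898001311071 279.3495321562152
```

Contact at TCP z 0.0605. I'll relieve the pressure, release and lift.

>>> {"name": "jog_arm", "arguments": {
  "targets": [
    {"grip": 1, "travel": [0, 0, -0.0015], "twist": 0},
    {"grip": -0.45, "travel": [0, 0, -0.0015], "twist": 0},
    {"grip": -0.45, "travel": [0, 0, -0.0015], "twist": 0},
    {"grip": -0.45, "travel": [0, 0, -0.0015], "twist": 0},
    {"grip": -0.45, "travel": [0, 0, -0.0015], "twist": 0}
  ]
}}

```text
time_s: 9.65
position: [0.4788, 0.2172, 0.0597]
tcp_rot: [3.141, -0.0, -1.796]
ft_force: [0.6, 0.2, 0.5]
grip_width: 0.725
gripper_force: 0.0
```

>>> {"name": "jog_arm", "arguments": {
  "targets": [
    {"grip": -0.45, "travel": [0, 0, -0.02], "twist": 0},
    {"grip": -0.45, "travel": [0, 0, -0.05], "twist": 0},
    {"grip": -0.45, "travel": [0, 0, -0.07], "twist": 0},
    {"grip": -0.45, "travel": [0.03, 0, -0.07], "twist": 0},
    {"grip": -0.45, "travel": [0.05, 0.02, -0.07], "twist": 0}
  ]
}}

```text
time_s: 10.07
position: [0.4495, 0.1722, 0.131]
tcp_rot: [-3.14, 0.0, -1.797]
ft_force: [-1.3, -0.4, -0.3]
grip_width: 0.723
gripper_force: 0.0
```

>>> {"name": "jog_arm", "arguments": {
  "targets": [
    {"grip": 1, "travel": [0, 0, 0], "twist": 0},
    {"grip": 1, "travel": [0, 0, 0], "twist": 0},
    {"grip": 1, "travel": [0, 0, 0], "twist": 0},
    {"grip": 1, "travel": [0, 0, 0], "twist": 0}
  ]
}}

```text
time_s: 10.4
position: [0.4484, 0.1733, 0.1299]
tcp_rot: [3.141, -0.0, -1.796]
ft_force: [-0.0, 0.9, -0.0]
grip_width: 0.16
gripper_force: 0.0
```

```bash
python3 -c "
from h import *
s,c=snap('wrist','w6');print(s['position'],s['grip_width'])
a=cv2.imread('pics/w6.png');cv2.imwrite('pics/w6b.png',cv2.resize(a[100:],(800,444)))
go(.4456,.1545,.075,-1.796)"
```

```text
[0.44844808 0.1733459  0.12987896] 0.16022445877200012
travel [ 0.019  -0.0014  0.0548] twist 0.0 rows 2.0
```

View pics/w6b.png

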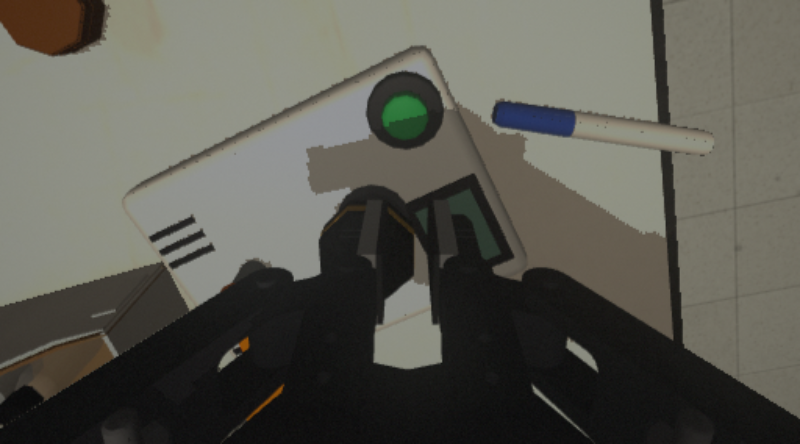

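```bash
python3 -c "
from h import *
c=load('w6');print(px2w(c,259.2,174.9,.057))"
```

```text
[0.44572102 0.15531881 0.057     ]
```

>>> {"name": "jog_arm", "arguments": {
  "targets": [
    {"grip": 1, "travel": [0.019, -0.001, 0.02], "twist": 0},
    {"grip": 1, "travel": [0.019, -0.001, 0.045], "twist": 0},
    {"grip": 1, "travel": [0.019, -0.001, 0.062], "twist": 0},
    {"grip": 1, "travel": [0.019, -0.001, 0.062], "twist": 0},
    {"grip": 1, "travel": [0.019, -0.001, 0.062], "twist": 0}
  ]
}}

```text
time_s: 10.87
position: [0.4448, 0.154, 0.0676]
tcp_rot: [3.141, -0.002, -1.796]
ft_force: [-0.3, 0.5, 1.1]
grip_width: 0.002
gripper_force: 0.0
```

>>> {"name": "jog_arm", "arguments": {
  "targets": [
    {"grip": 1, "travel": [0, 0, 0.009], "twist": 0},
    {"grip": 1, "travel": [0, 0, 0.014], "twist": 0},
    {"grip": 1, "travel": [0, 0, 0.0175], "twist": 0},
    {"grip": 1, "travel": [0, 0, 0.0185], "twist": 0},
    {"grip": 1, "travel": [0, 0, 0.0185], "twist": 0}
  ]
}}

```text
time_s: 11.28
position: [0.4457, 0.155, 0.0511]
tcp_rot: [-3.14, 0.002, -1.795]
ft_force: [-0.7, 1.3, 5.4]
grip_width: -0.001
gripper_force: 2.6
```

>>> {"name": "jog_arm", "arguments": {
  "targets": [
    {"grip": 1, "travel": [0, 0, 0], "twist": 0},
    {"grip": 1, "travel": [0, 0, 0], "twist": 0},
    {"grip": 1, "travel": [0, 0, 0.001], "twist": 0},
    {"grip": 1, "travel": [0, 0, 0.001], "twist": 0}
  ]
}}

```text
time_s: 11.62
position: [0.4458, 0.1549, 0.051]
tcp_rot: [-3.139, 0.002, -1.795]
ft_force: [-4.4, -0.5, 11.3]
grip_width: -0.006
gripper_force: 5.1
```

>>> {"name": "jog_arm", "arguments": {
  "targets": [
    {"grip": 1, "travel": [0, 0, 0], "twist": 0},
    {"grip": 1, "travel": [0, 0, 0], "twist": 0},
    {"grip": 1, "travel": [0, 0, 0], "twist": 0},
    {"grip": 1, "travel": [0, 0, 0], "twist": 0},
    {"grip": 1, "travel": [0, 0, 0], "twist": 0}
  ]
}}

```text
time_s: 12.03
position: [0.4458, 0.155, 0.051]
tcp_rot: [-3.139, 0.002, -1.795]
ft_force: [-4.0, -0.1, 9.9]
grip_width: -0.003
gripper_force: 5.2
```

>>> {"name": "jog_arm", "arguments": {
  "targets": [
    {"grip": 1, "travel": [0, 0, 0], "twist": 0},
    {"grip": 1, "travel": [0, 0, 0], "twist": 0},
    {"grip": 1, "travel": [0, 0, 0], "twist": 0},
    {"grip": 1, "travel": [0, 0, 0], "twist": 0}
  ]
}}

```text
time_s: 12.37
position: [0.4458, 0.155, 0.051]
tcp_rot: [-3.139, 0.002, -1.795]
ft_force: [-4.3, 0.5, 9.8]
grip_width: -0.001
gripper_force: 5.2
```

>>> {"name": "jog_arm", "arguments": {
  "targets": [
    {"grip": 1, "travel": [0, 0, -0.02], "twist": 0},
    {"grip": 1, "travel": [0, 0, -0.06], "twist": 0},
    {"grip": -0.2, "travel": [0, 0, -0.1], "twist": 0},
    {"grip": -0.45, "travel": [0.03, 0, -0.12], "twist": 0},
    {"grip": -0.45, "travel": [0.03, 0, -0.12], "twist": 0}
  ]
}}

```text
time_s: 12.78
position: [0.4399, 0.1238, 0.1753]
tcp_rot: [-3.134, 0.006, -1.796]
ft_force: [1.3, 0.8, -0.5]
grip_width: 0.416
gripper_force: 0.0
```

>>> {"name": "jog_arm", "arguments": {
  "targets": [
    {"grip": -0.45, "travel": [0, 0, 0], "twist": 0},
    {"grip": -0.45, "travel": [0, 0, 0], "twist": 0},
    {"grip": -0.45, "travel": [0, 0, 0], "twist": 0}
  ]
}}

```text
time_s: 13.03
position: [0.4377, 0.1251, 0.1671]
tcp_rot: [3.14, -0.002, -1.796]
ft_force: [0.1, 1.2, -0.8]
grip_width: 0.724
gripper_force: 0.0
```

```bash
python3 -c "
from h import *
s,c=snap('wrist','w7');print(s['position'],s['grip_width'])
s,t=snap('top','t7')
a=cv2.imread('pics/w7.png');cv2.imwrite('pics/w7b.png',cv2.resize(a,(640,480)))"
```

```text
[0.43772911 0.12512081 0.16710915] 0.7239033351645561
```

View pics/w7b.png

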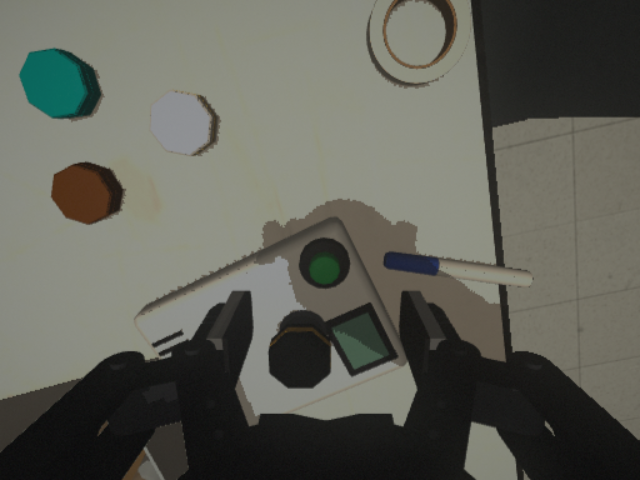

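Black is on the port with its top at (300,357), and white is unmoved at (184,123).

```bash
python3 -c "
from h import *
c=load('w7');print(disc(c,240,285,.078),disc(c,147,98,.02))
print(px2w(c,240,286,.078))
go(.4785,.2165,.13,-1.796)"
```

```text
(array([0.4779062 , 0.21221141]), np.float64(0.56), np.float64(0.04660493331327055), np.float64(0.0494089981802954)) (array([0.52927371, 0.02881923]), np.float64(0.38), np.float64(0.04282384280252361), np.float64(0.045364643440677296))
[0.47685717 0.21067607 0.078     ]
travel [-0.0981 -0.0193  0.0372] twist 0.001 rows 3.0
```

>>> {"name": "jog_arm", "arguments": {
  "targets": [
    {"grip": -0.45, "travel": [-0.04, -0.01, 0.02], "twist": 0},
    {"grip": -0.45, "travel": [-0.08, -0.019, 0.037], "twist": 0},
    {"grip": -0.45, "travel": [-0.097, -0.019, 0.037], "twist": 0},
    {"grip": -0.45, "travel": [-0.097, -0.019, 0.037], "twist": 0},
    {"grip": -0.45, "travel": [-0.097, -0.019, 0.037], "twist": 0}
  ]
}}

```text
time_s: 13.55
position: [0.4779, 0.2159, 0.1296]
tcp_rot: [3.14, -0.003, -1.794]
ft_force: [-0.6, 0.1, 0.1]
grip_width: 0.725
gripper_force: 0.0
```

```bash
python3 -c "
from h import *
imaging.camera('wrist');go(.4783,.2155,.0595,-1.796)"
```

```text
travel [-0.0001 -0.0002  0.071 ] twist 0.001 rows 2.0
```

>>> {"name": "jog_arm", "arguments": {
  "targets": [
    {"grip": -0.45, "travel": [0, 0, 0.03], "twist": 0},
    {"grip": -0.45, "travel": [0, 0, 0.055], "twist": 0},
    {"grip": -0.45, "travel": [0, 0, 0.07], "twist": 0},
    {"grip": -0.45, "travel": [0, 0, 0.07], "twist": 0},
    {"grip": -0.45, "travel": [0, 0, 0.07], "twist": 0}
  ]
}}

```text
time_s: 14.02
position: [0.4783, 0.2145, 0.0618]
tcp_rot: [-3.141, -0.001, -1.796]
ft_force: [0.7, -0.2, 1.1]
grip_width: 0.722
gripper_force: 0.0
```

>>> {"name": "jog_arm", "arguments": {
  "targets": [
    {"grip": 1, "travel": [0, 0, 0], "twist": 0},
    {"grip": 1, "travel": [0, 0, 0], "twist": 0},
    {"grip": 1, "travel": [0, 0, 0], "twist": 0},
    {"grip": 1, "travel": [0, 0, 0], "twist": 0}
  ]
}}

```text
time_s: 14.35
position: [0.4795, 0.2158, 0.064]
tcp_rot: [-3.139, 0.002, -1.796]
ft_force: [-0.9, -1.2, 7.4]
grip_width: 0.559
gripper_force: 41.8
```

>>> {"name": "jog_arm", "arguments": {
  "targets": [
    {"grip": 1, "travel": [0, 0, -0.02], "twist": 0},
    {"grip": 1, "travel": [0, 0, -0.04], "twist": 0},
    {"grip": 1, "travel": [0, 0, -0.06], "twist": 0},
    {"grip": 1, "travel": [0, 0, -0.06], "twist": 0},
    {"grip": 1, "travel": [0, 0, -0.06], "twist": 0}
  ]
}}

```text
time_s: 14.77
position: [0.4789, 0.216, 0.123]
tcp_rot: [-3.14, 0.003, -1.796]
ft_force: [-0.1, 0.0, -1.3]
grip_width: 0.559
gripper_force: 41.6
```

```bash
python3 -c "
from h import *
s,c=snap('wrist','w8');print(s['position'],s['grip_width'])
c=load('t7');k=.64
for u,v in [(497,359),(593,350),(593,361),(497,371)]:print(px2w(c,u*k,v*k,.045).round(4))
a=cv2.imread('pics/w8.png')
b=cv2.imread('pics/t7.png')[205:255,300:400]
cv2.imwrite('pics/w8b.png',np.vstack([cv2.resize(a[150:],(512,234)),cv2.resize(b,(512,256),interpolation=cv2.INTER_CUBIC)]))"
```

```text
[0.47888681 0.21598036 0.12304617] 0.5591873804957859
[ 0.495  -0.0795  0.045 ]
[ 0.5173 -0.2831  0.045 ]
[ 0.494  -0.2827  0.045 ]
[ 0.4697 -0.0795  0.045 ]
```

View pics/w8b.png

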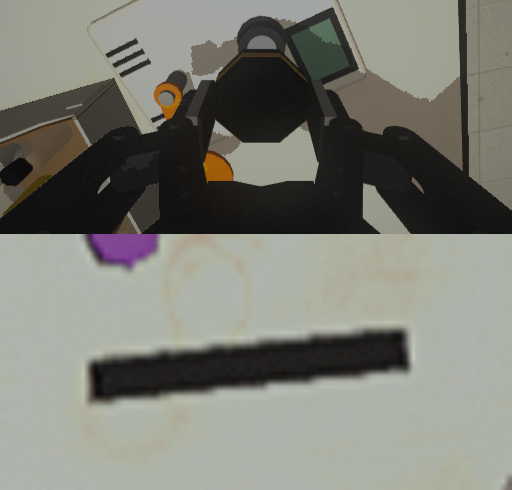

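```bash
python3 -c "
from h import *
c=load('t7')
for x,y in [(103,361),(405,331),(407,368),(103,400)]:print(px2w(c,300+x/5.12,205+(y-234)/5.12,.045).round(4))
imaging.camera('wrist');go(.487,-.06,.14,-1.459)"
```

```text
[ 0.495  -0.0862  0.045 ]
[ 0.5174 -0.2817  0.045 ]
[ 0.4936 -0.2826  0.045 ]
[ 0.4698 -0.0862  0.045 ]
travel [ 0.2663 -0.0703 -0.0193] twist -0.337 rows 7.0
```

>>> {"name": "jog_arm", "arguments": {
  "targets": [
    {"grip": 1, "travel": [0.04, -0.01, -0.01], "twist": -0.1},
    {"grip": 1, "travel": [0.08, -0.021, -0.02], "twist": -0.2},
    {"grip": 1, "travel": [0.12, -0.032, -0.02], "twist": -0.3},
    {"grip": 1, "travel": [0.16, -0.042, -0.02], "twist": -0.337},
    {"grip": 1, "travel": [0.19, -0.05, -0.02], "twist": -0.337}
  ]
}}

```text
time_s: 15.28
position: [0.4839, 0.0166, 0.1407]
tcp_rot: [3.14, -0.0, -1.457]
ft_force: [1.0, -0.1, -1.0]
grip_width: 0.559
gripper_force: 41.6
```

>>> {"name": "jog_arm", "arguments": {
  "targets": [
    {"grip": 1, "travel": [0.04, 0, 0], "twist": 0},
    {"grip": 1, "travel": [0.078, 0.005, 0], "twist": 0},
    {"grip": 1, "travel": [0.078, 0.005, 0], "twist": 0},
    {"grip": 1, "travel": [0.078, 0.005, 0], "twist": 0},
    {"grip": 1, "travel": [0.078, 0.005, 0], "twist": 0}
  ]
}}

```text
time_s: 15.7
position: [0.488, -0.0592, 0.1406]
tcp_rot: [3.14, 0.0, -1.46]
ft_force: [-0.6, 1.0, -0.1]
grip_width: 0.561
gripper_force: 41.6
```

```bash
python3 -c "
from h import *
s,c=snap('wrist','w9');print(s['position'],s['tcp_rot'],s['grip_width'])
a=cv2.imread('pics/w9.png')
cv2.imwrite('pics/w9b.png',cv2.resize(a,(800,600),interpolation=cv2.INTER_CUBIC))"
```

```text
[ 0.48804871 -0.05918921  0.14056393] [ 3.13996790e+00  1.63359561e-04 -1.45973530e+00] 0.5609918077295691
```

View pics/w9b.png

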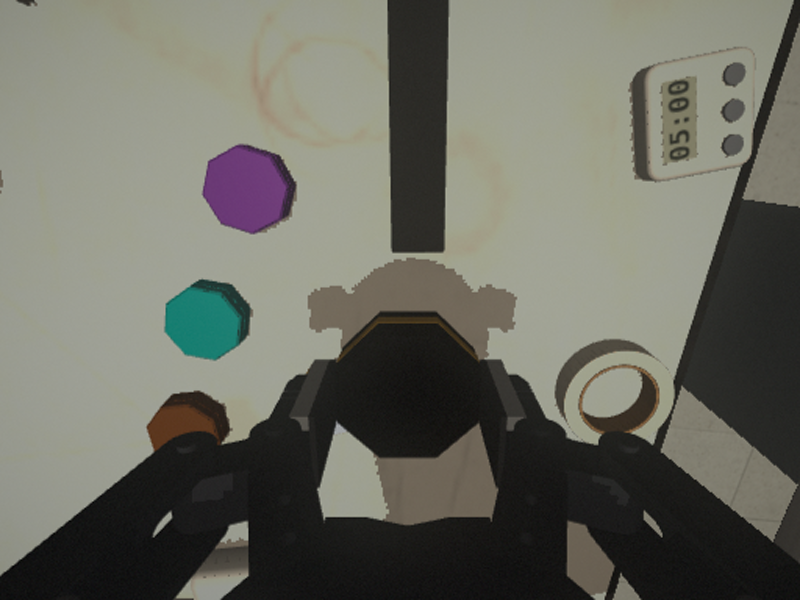

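The held disc (408,390) lines up with the rail, whose near end is at (393..444, 251).

```bash
python3 -c "
from h import *
c=load('w9')
for u,v in [(392,251),(445,251),(388.5,2),(449,2)]:print(px2w(c,u*.64,v*.64,.045).round(4))"
```

```text
[ 0.499  -0.0826  0.045 ]
[ 0.4711 -0.0857  0.045 ]
[ 0.5124 -0.1973  0.045 ]
[ 0.485  -0.2004  0.045 ]
```

```bash
python3 -c "
from h import *
c=load('w9'); T=c['hand_eye']
f=192/np.tan(np.radians(c['vfov'])/2)
d=T[:3,:3]@np.array([(409*.64-c['cx'])/f,(390*.64-c['cy'])/f,1]);o=T[:3,3]
p=(o+d*(-.0175-o[2])/d[2]);print(p)
imaging.camera('wrist')
go(.5041-.118*p[0],-.245+.993*p[0],.10,-1.453)
"
```

```text
[ 5.25403945e-03 -7.66056937e-05 -1.75000000e-02]
travel [0.1821 0.0055 0.041 ] twist -0.005 rows 5.0
```

>>> {"name": "jog_arm", "arguments": {
  "targets": [
    {"grip": 1, "travel": [0.04, 0.001, 0], "twist": 0},
    {"grip": 1, "travel": [0.08, 0.002, 0], "twist": 0},
    {"grip": 1, "travel": [0.12, 0.004, 0.01], "twist": 0},
    {"grip": 1, "travel": [0.155, 0.005, 0.025], "twist": -0.005},
    {"grip": 1, "travel": [0.182, 0.0055, 0.04], "twist": -0.005}
  ]
}}

```text
time_s: 16.22
position: [0.504, -0.2417, 0.1013]
tcp_rot: [-3.141, -0.0, -1.452]
ft_force: [-0.4, 0.3, -1.4]
grip_width: 0.561
gripper_force: 41.6
```

>>> {"name": "jog_arm", "arguments": {
  "targets": [
    {"grip": 1, "travel": [0, 0, 0], "twist": 0},
    {"grip": 1, "travel": [0, 0, 0], "twist": 0},
    {"grip": 1, "travel": [0, 0, 0], "twist": 0},
    {"grip": 1, "travel": [0, 0, 0], "twist": 0}
  ]
}}

```text
time_s: 16.55
position: [0.5042, -0.2393, 0.1025]
tcp_rot: [-3.14, -0.001, -1.452]
ft_force: [-0.2, 0.1, -0.8]
grip_width: 0.556
gripper_force: 41.6
```

```bash
python3 -c "
from h import *
s=r.sense();print(s['tcp_rot'])
go(.5041-.118*.004,-.245+.993*.004,.05,-1.453)
"
```

```text
[-3.14025628e+00 -5.86433433e-04 -1.45160794e+00]
travel [0.0016 0.0008 0.0525] twist 0.001 rows 2.0
```

>>> {"name": "jog_arm", "arguments": {
  "targets": [
    {"grip": 1, "travel": [0.001, 0.0008, 0.03], "twist": 0},
    {"grip": 1, "travel": [0.001, 0.0008, 0.049], "twist": 0},
    {"grip": 1, "travel": [0.001, 0.0008, 0.051], "twist": 0},
    {"grip": 1, "travel": [0.001, 0.0008, 0.052], "twist": 0},
    {"grip": 1, "travel": [0.001, 0.0008, 0.052], "twist": 0}
  ]
}}

```text
time_s: 16.97
position: [0.5032, -0.2411, 0.0508]
tcp_rot: [-3.141, -0.001, -1.452]
ft_force: [0.2, 0.4, 0.0]
grip_width: 0.561
gripper_force: 46.4
```

>>> {"name": "jog_arm", "arguments": {
  "targets": [
    {"grip": 1, "travel": [0, 0, 0.001], "twist": 0},
    {"grip": 1, "travel": [0, 0, 0.0015], "twist": 0},
    {"grip": 1, "travel": [0, 0, 0.0015], "twist": 0}
  ]
}}

```text
time_s: 17.22
position: [0.5032, -0.2417, 0.0491]
tcp_rot: [-3.14, -0.001, -1.454]
ft_force: [-0.5, 1.1, 1.6]
grip_width: 0.559
gripper_force: 46.6
```

>>> {"name": "jog_arm", "arguments": {
  "targets": [
    {"grip": 1, "travel": [0, 0, 0.001], "twist": 0},
    {"grip": 1, "travel": [0, 0, 0.0015], "twist": 0},
    {"grip": 1, "travel": [0, 0, 0.0015], "twist": 0}
  ]
}}

```text
time_s: 17.47
position: [0.5034, -0.2419, 0.0491]
tcp_rot: [-3.14, -0.001, -1.453]
ft_force: [-3.5, 4.0, 9.0]
grip_width: 0.557
gripper_force: 47.3
```

>>> {"name": "jog_arm", "arguments": {
  "targets": [
    {"grip": 1, "travel": [0, 0, 0], "twist": 0},
    {"grip": 1, "travel": [0, 0, 0], "twist": 0}
  ]
}}

```text
time_s: 17.63
position: [0.5034, -0.2419, 0.049]
tcp_rot: [-3.14, -0.001, -1.453]
ft_force: [-3.3, 3.6, 8.4]
grip_width: 0.559
gripper_force: 47.3
```

>>> {"name": "jog_arm", "arguments": {
  "targets": [
    {"grip": 1, "travel": [0, 0, -0.0015], "twist": 0},
    {"grip": -0.45, "travel": [0, 0, -0.0015], "twist": 0},
    {"grip": -0.45, "travel": [0, 0, -0.0015], "twist": 0},
    {"grip": -0.45, "travel": [0, 0, -0.0015], "twist": 0},
    {"grip": -0.45, "travel": [0, 0, -0.0015], "twist": 0}
  ]
}}

```text
time_s: 18.05
position: [0.5025, -0.2417, 0.0478]
tcp_rot: [3.141, 0.0, -1.454]
ft_force: [0.6, 0.2, 0.7]
grip_width: 0.725
gripper_force: 0.0
```

>>> {"name": "jog_arm", "arguments": {
  "targets": [
    {"grip": -0.45, "travel": [0, 0, -0.03], "twist": 0},
    {"grip": -0.45, "travel": [0, 0, -0.07], "twist": 0},
    {"grip": -0.45, "travel": [-0.03, 0, -0.09], "twist": 0},
    {"grip": -0.45, "travel": [-0.07, 0, -0.09], "twist": -0.1},
    {"grip": -0.45, "travel": [-0.1, 0, -0.09], "twist": -0.2}
  ]
}}

```text
time_s: 18.47
position: [0.4914, -0.1411, 0.1398]
tcp_rot: [-3.138, -0.001, -1.251]
ft_force: [0.8, 0.5, -1.3]
grip_width: 0.726
gripper_force: 0.0
```

>>> {"name": "jog_arm", "arguments": {
  "targets": [
    {"grip": -0.45, "travel": [-0.04, 0, 0], "twist": 0},
    {"grip": -0.45, "travel": [-0.08, 0, 0], "twist": 0},
    {"grip": -0.45, "travel": [-0.08, 0, 0], "twist": -0.057},
    {"grip": -0.45, "travel": [-0.08, 0, 0], "twist": -0.057},
    {"grip": -0.45, "travel": [-0.08, 0, 0], "twist": -0.057}
  ]
}}

```text
time_s: 18.88
position: [0.4662, -0.0662, 0.1382]
tcp_rot: [-3.141, -0.0, -1.197]
ft_force: [-0.6, -0.4, -0.5]
grip_width: 0.724
gripper_force: 0.0
```

```bash
python3 -c "
from h import *
s,c=snap('wrist','w10');print(s['position'],s['tcp_rot'],s['grip_width'])
from scipy.spatial.transform import Rotation as Ro
T=c['hand_eye'];q=Ro.from_euler('xyz',s['tcp_rot']).as_matrix();f=192/np.tan(np.radians(c['vfov'])/2)
p=T[:3,:3].T@(q.T@(np.array([.5293,.0288,.02])-s['position'])-T[:3,3]);print(p[:2]/p[2]*f+[c['cx'],c['cy']])
snap('top','t10')
b=cv2.imread('pics/t10.png')[165:275,270:400]
a=cv2.imread('pics/w10.png')
cv2.imwrite('pics/w10b.png',np.hstack([a,cv2.resize(b,(288,244))[:,:]] if 0 else [cv2.resize(a,(400,300)),cv2.resize(b,(354,300))]))"
```

```text
[ 0.46618835 -0.06618574  0.13823956] [-3.14130134e+00 -3.40262982e-04 -1.19709921e+00] 0.7241871724188862
[166.94121919 244.8820035 ]
```

View pics/w10b.png

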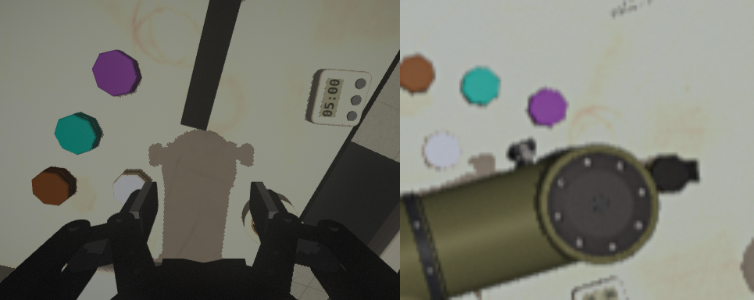

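```bash
python3 -c "
from h import *
go(.5293,.0288,.10,-1.196)"
```

```text
travel [-0.0664 -0.0937  0.0379] twist -0.003 rows 3.0
```

>>> {"name": "jog_arm", "arguments": {
  "targets": [
    {"grip": -0.45, "travel": [-0.022, -0.031, 0], "twist": 0},
    {"grip": -0.45, "travel": [-0.044, -0.062, 0], "twist": 0},
    {"grip": -0.45, "travel": [-0.0664, -0.0937, 0.038], "twist": 0},
    {"grip": -0.45, "travel": [-0.0664, -0.0937, 0.038], "twist": 0},
    {"grip": -0.45, "travel": [-0.0664, -0.0937, 0.038], "twist": 0}
  ]
}}

```text
time_s: 19.4
position: [0.5283, 0.0297, 0.096]
tcp_rot: [3.135, 0.001, -1.198]
ft_force: [-0.5, -0.9, -0.9]
grip_width: 0.727
gripper_force: 0.0
```

```bash
python3 -c "
from h import *
imaging.camera('wrist');s,c=snap('wrist','w11');
from scipy.spatial.transform import Rotation as Ro
T=c['hand_eye'];q=Ro.from_euler('xyz',s['tcp_rot']).as_matrix();f=192/np.tan(np.radians(c['vfov'])/2)
p=T[:3,:3].T@(q.T@(np.array([.5293,.0288,.02])-s['position'])-T[:3,3]);u=p[:2]/p[2]*f+[c['cx'],c['cy']];print(u)
d=disc(load('w11'),u[0],u[1],.02);print(d)
go(*d[0],.004,-1.196)"
```

```text
[259.92404641 195.46727402]
(array([0.5289879 , 0.03073028]), np.float64(0.37), np.float64(0.04197198980281689), np.float64(0.04374577167610447))
travel [-0.0022 -0.0008  0.0958] twist -0.003 rows 3.0
```

>>> {"name": "jog_arm", "arguments": {
  "targets": [
    {"grip": -0.45, "travel": [-0.001, 0, 0.04], "twist": 0},
    {"grip": -0.45, "travel": [-0.001, 0, 0.075], "twist": 0},
    {"grip": -0.45, "travel": [-0.001, 0, 0.0955], "twist": 0},
    {"grip": -0.45, "travel": [-0.001, 0, 0.0955], "twist": 0},
    {"grip": -0.45, "travel": [-0.001, 0, 0.0955], "twist": 0}
  ]
}}

```text
time_s: 19.92
position: [0.5289, 0.0293, 0.0057]
tcp_rot: [3.142, -0.001, -1.198]
ft_force: [0.5, 0.0, 0.8]
grip_width: 0.728
gripper_force: 0.0
```

>>> {"name": "jog_arm", "arguments": {
  "targets": [
    {"grip": 1, "travel": [0, 0, 0], "twist": 0},
    {"grip": 1, "travel": [0, 0, 0], "twist": 0},
    {"grip": 1, "travel": [0, 0, 0], "twist": 0},
    {"grip": 1, "travel": [0, 0, 0], "twist": 0}
  ]
}}

```text
time_s: 20.25
position: [0.5308, 0.0305, 0.0082]
tcp_rot: [-3.137, -0.002, -1.197]
ft_force: [-1.9, -1.8, 7.9]
grip_width: 0.559
gripper_force: 41.4
```

>>> {"name": "jog_arm", "arguments": {
  "targets": [
    {"grip": 1, "travel": [0, 0, -0.03], "twist": 0},
    {"grip": 1, "travel": [0, 0, -0.065], "twist": 0},
    {"grip": 1, "travel": [0, 0, -0.1], "twist": 0},
    {"grip": 1, "travel": [0, 0, -0.1], "twist": 0},
    {"grip": 1, "travel": [0, 0, -0.1], "twist": 0}
  ]
}}

```text
time_s: 20.67
position: [0.5305, 0.0313, 0.1087]
tcp_rot: [-3.134, -0.0, -1.197]
ft_force: [0.3, -0.4, -2.2]
grip_width: 0.555
gripper_force: 41.7
```

```bash
cat >> h.py <<'E'
def held(c,u,v,zt=-.0175):
    """centre of the held disc's top in tool axes"""
    T=c['hand_eye'];f=192/np.tan(np.radians(c['vfov'])/2)
    d=T[:3,:3]@np.array([(u-c['cx'])/f,(v-c['cy'])/f,1]);o=T[:3,3];return o+d*(zt-o[2])/d[2]
E
python3 -c "
from h import *
imaging.camera('wrist');s,c=snap('wrist','w12');print(s['position'],s['tcp_rot'],s['grip_width'])
im=cv2.cvtColor(c['frame'],cv2.COLOR_RGB2BGR);m=np.zeros((386,514),np.uint8)
cv2.floodFill(im,m,(261,249),0,(14,)*3,(14,)*3,8|cv2.FLOODFILL_FIXED_RANGE|cv2.FLOODFILL_MASK_ONLY|(255<<8))
ys,xs=np.where(m[1:-1,1:-1]);u,v=(xs.min()+xs.max())/2,(ys.min()+ys.max())/2
print(xs.min(),xs.max(),ys.min(),ys.max(),held(c,u,v))
"
```

```text
[0.52932    0.03105566 0.1063024 ] [-3.13814204e+00  5.55813669e-04 -1.19695737e+00] 0.5568078718904202
210 315 209 308 [ 0.00060939  0.00021083 -0.0175    ]
```

```bash
python3 -c "
from h import *
imaging.camera('wrist');go(.4781,.216,.11,-1.796)"
```

```text
travel [-0.1908 -0.021  -0.0061] twist 0.599 rows 5.0
```

>>> {"name": "jog_arm", "arguments": {
  "targets": [
    {"grip": 1, "travel": [-0.035, -0.004, -0.006], "twist": 0.11},
    {"grip": 1, "travel": [-0.075, -0.008, -0.006], "twist": 0.22},
    {"grip": 1, "travel": [-0.115, -0.012, -0.006], "twist": 0.34},
    {"grip": 1, "travel": [-0.15, -0.016, -0.006], "twist": 0.46},
    {"grip": 1, "travel": [-0.18, -0.02, -0.006], "twist": 0.58}
  ]
}}

```text
time_s: 21.23
position: [0.4803, 0.2065, 0.1095]
tcp_rot: [3.14, -0.001, -1.767]
ft_force: [0.7, 0.4, -1.3]
grip_width: 0.555
gripper_force: 41.7
```

```bash
python3 -c "
from h import *
for i in range(4): imaging.camera('wrist')
go(.4781,.216,.11,-1.796)"
```

```text
travel [-0.0098  0.0048 -0.0006] twist 0.038 rows 1.0
```

>>> {"name": "jog_arm", "arguments": {
  "targets": [
    {"grip": 1, "travel": [-0.0095, 0.004, 0], "twist": 0.03},
    {"grip": 1, "travel": [-0.0095, 0.004, 0.02], "twist": 0.03},
    {"grip": 1, "travel": [-0.0095, 0.004, 0.035], "twist": 0.03},
    {"grip": 1, "travel": [-0.0095, 0.004, 0.044], "twist": 0.03},
    {"grip": 1, "travel": [-0.0095, 0.004, 0.045], "twist": 0.03}
  ]
}}

```text
time_s: 21.85
position: [0.4796, 0.2138, 0.0653]
tcp_rot: [3.141, -0.002, -1.791]
ft_force: [-2.8, -0.2, 4.3]
grip_width: 0.555
gripper_force: 45.2
```

```bash
python3 -c "
from h import *
for i in range(3): imaging.camera('wrist')
s=r.sense();print(s['position'],s['ft_force'],s['grip_width']);go(.4781,.216,.063,-1.796)"
```

```text
[0.47975224 0.2141867  0.06535713] [-0.07432372  0.30054988 -0.02541067] 0.5546014758578558
travel [-0.0014  0.002   0.0024] twist 0.004 rows 1.0
```

>>> {"name": "jog_arm", "arguments": {
  "targets": [
    {"grip": 1, "travel": [-0.0015, 0.0015, -0.002], "twist": 0},
    {"grip": 1, "travel": [-0.0015, 0.0015, -0.002], "twist": 0},
    {"grip": 1, "travel": [-0.0015, 0.0015, 0], "twist": 0},
    {"grip": 1, "travel": [-0.0015, 0.0015, 0.001], "twist": 0},
    {"grip": 1, "travel": [-0.0015, 0.0015, 0.001], "twist": 0}
  ]
}}

```text
time_s: 22.42
position: [0.4786, 0.217, 0.0652]
tcp_rot: [-3.141, 0.0, -1.791]
ft_force: [-2.0, 0.4, 3.8]
grip_width: 0.558
gripper_force: 44.9
```

>>> {"name": "jog_arm", "arguments": {
  "targets": [
    {"grip": 1, "travel": [0, 0, 0.001], "twist": 0},
    {"grip": 1, "travel": [0, 0, 0.001], "twist": 0},
    {"grip": 1, "travel": [0, 0, 0.001], "twist": 0}
  ]
}}

```text
time_s: 22.67
position: [0.4787, 0.2171, 0.0652]
tcp_rot: [-3.14, 0.0, -1.791]
ft_force: [-4.6, -1.3, 9.1]
grip_width: 0.558
gripper_force: 45.3
```

>>> {"name": "jog_arm", "arguments": {
  "targets": [
    {"grip": 1, "travel": [0, 0, 0.001], "twist": 0},
    {"grip": 1, "travel": [0, 0, 0.001], "twist": 0},
    {"grip": 1, "travel": [0, 0, 0.001], "twist": 0}
  ]
}}

```text
time_s: 22.92
position: [0.4789, 0.2171, 0.0652]
tcp_rot: [-3.14, 0.001, -1.79]
ft_force: [-6.0, -2.1, 13.9]
grip_width: 0.558
gripper_force: 45.8
```

>>> {"name": "jog_arm", "arguments": {
  "targets": [
    {"grip": 1, "travel": [0, 0, -0.0025], "twist": 0},
    {"grip": -0.45, "travel": [0, 0, -0.0025], "twist": 0},
    {"grip": -0.45, "travel": [0, 0, -0.0025], "twist": 0},
    {"grip": -0.45, "travel": [0, 0, -0.0025], "twist": 0},
    {"grip": -0.45, "travel": [0, 0, -0.0025], "twist": 0}
  ]
}}

```text
time_s: 23.33
position: [0.4783, 0.2168, 0.0646]
tcp_rot: [3.141, -0.001, -1.791]
ft_force: [0.9, -0.7, -0.5]
grip_width: 0.726
gripper_force: 0.0
```

>>> {"name": "jog_arm", "arguments": {
  "targets": [
    {"grip": -0.45, "travel": [0, 0, -0.02], "twist": 0},
    {"grip": -0.45, "travel": [0, 0, -0.05], "twist": 0},
    {"grip": -0.45, "travel": [0, 0, -0.07], "twist": 0},
    {"grip": -0.45, "travel": [0.04, 0.01, -0.08], "twist": 0},
    {"grip": -0.45, "travel": [0.08, 0.018, -0.08], "twist": 0}
  ]
}}

```text
time_s: 23.75
position: [0.4439, 0.1432, 0.1467]
tcp_rot: [-3.14, 0.0, -1.789]
ft_force: [0.3, -0.7, 1.5]
grip_width: 0.729
gripper_force: 0.0
```

>>> {"name": "jog_arm", "arguments": {
  "targets": [
    {"grip": -0.45, "travel": [0.01, 0, 0], "twist": 0},
    {"grip": 0.2, "travel": [0.01, 0, 0], "twist": 0}
  ]
}}

```text
time_s: 23.92
position: [0.4408, 0.1313, 0.1457]
tcp_rot: [-3.14, 0.001, -1.793]
ft_force: [1.7, 0.9, 1.0]
grip_width: 0.599
gripper_force: 0.0
```

```bash
python3 -c "
from h import *
s,c=snap('wrist','w13');print(s['position'],s['tcp_rot'])
from scipy.spatial.transform import Rotation as Ro
T=c['hand_eye'];q=Ro.from_euler('xyz',s['tcp_rot']).as_matrix();f=192/np.tan(np.radians(c['vfov'])/2)
p=T[:3,:3].T@(q.T@(np.array([.4778,.2145,.078])-s['position'])-T[:3,3]);u=p[:2]/p[2]*f+[c['cx'],c['cy']];print(u)
c=load('w13');print(disc(c,u[0],u[1],.078))
a=cv2.imread('pics/w13.png');cv2.imwrite('pics/w13b.png',cv2.resize(a,(640,480)))
go(.4457,.155,.07,-1.796)"
```

```text
[0.4407804  0.13134334 0.14569689] [-3.14044602e+00  1.35366404e-03 -1.79276830e+00]
[240.08268222 298.19228576]
(array([0.49454457, 0.18932233]), np.float64(0.23), np.float64(0.13743072798535116), np.float64(0.13913836642014754))
travel [-0.0231  0.0005  0.0754] twist 0.004 rows 2.0
```

View pics/w13b.png

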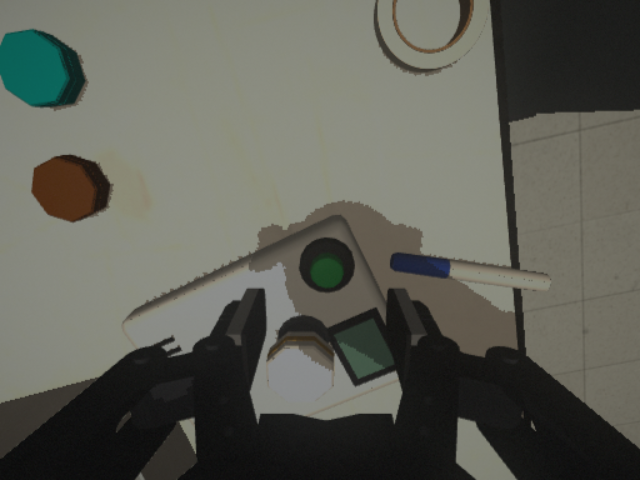

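White is on the port with its top centre at about (300,370); I predicted (300,373), so it's centred. Pressing the button.

>>> {"name": "jog_arm", "arguments": {
  "targets": [
    {"grip": 1, "travel": [-0.023, 0, 0], "twist": 0},
    {"grip": 1, "travel": [-0.023, 0, 0.02], "twist": 0},
    {"grip": 1, "travel": [-0.023, 0, 0.04], "twist": 0},
    {"grip": 1, "travel": [-0.023, 0, 0.06], "twist": 0},
    {"grip": 1, "travel": [-0.023, 0, 0.075], "twist": 0}
  ]
}}

```text
time_s: 24.38
position: [0.4456, 0.1559, 0.0676]
tcp_rot: [3.14, -0.002, -1.791]
ft_force: [-0.6, -0.2, -0.2]
grip_width: 0.001
gripper_force: 0.0
```

>>> {"name": "jog_arm", "arguments": {
  "targets": [
    {"grip": 1, "travel": [0, 0, 0], "twist": 0},
    {"grip": 1, "travel": [0, 0, 0], "twist": 0},
    {"grip": 1, "travel": [0, 0, 0], "twist": 0}
  ]
}}

```text
time_s: 24.63
position: [0.4468, 0.156, 0.0711]
tcp_rot: [-3.141, 0.0, -1.791]
ft_force: [0.4, -0.1, 0.7]
grip_width: 0.001
gripper_force: 0.0
```

>>> {"name": "jog_arm", "arguments": {
  "targets": [
    {"grip": 1, "travel": [0.001, 0, 0.011], "twist": 0},
    {"grip": 1, "travel": [0.001, 0, 0.016], "twist": 0},
    {"grip": 1, "travel": [0.001, 0, 0.02], "twist": 0},
    {"grip": 1, "travel": [0.001, 0, 0.0225], "twist": 0},
    {"grip": 1, "travel": [0.001, 0, 0.0225], "twist": 0}
  ]
}}

```text
time_s: 25.05
position: [0.4466, 0.1549, 0.0508]
tcp_rot: [-3.14, 0.001, -1.79]
ft_force: [-8.7, -0.4, 18.6]
grip_width: 0.001
gripper_force: 9.1
```

>>> {"name": "jog_arm", "arguments": {
  "targets": [
    {"grip": 1, "travel": [0, 0, 0], "twist": 0},
    {"grip": 1, "travel": [0, 0, 0], "twist": 0},
    {"grip": 1, "travel": [0, 0, 0.001], "twist": 0},
    {"grip": 1, "travel": [0, 0, 0.001], "twist": 0}
  ]
}}

```text
time_s: 25.38
position: [0.4467, 0.155, 0.0507]
tcp_rot: [-3.139, 0.001, -1.79]
ft_force: [-13.9, -0.9, 23.8]
grip_width: -0.003
gripper_force: 11.7
```

>>> {"name": "jog_arm", "arguments": {
  "targets": [
    {"grip": 1, "travel": [0, 0, 0], "twist": 0},
    {"grip": 1, "travel": [0, 0, 0], "twist": 0},
    {"grip": 1, "travel": [0, 0, 0], "twist": 0},
    {"grip": 1, "travel": [0, 0, 0], "twist": 0},
    {"grip": 1, "travel": [0, 0, 0], "twist": 0}
  ]
}}

```text
time_s: 25.8
position: [0.4467, 0.1549, 0.0507]
tcp_rot: [-3.139, 0.001, -1.79]
ft_force: [-12.4, -0.3, 23.2]
grip_width: -0.002
gripper_force: 11.7
```

>>> {"name": "jog_arm", "arguments": {
  "targets": [
    {"grip": 1, "travel": [0, 0, 0], "twist": 0},
    {"grip": 1, "travel": [0, 0, 0], "twist": 0},
    {"grip": 1, "travel": [0, 0, 0], "twist": 0},
    {"grip": 1, "travel": [0, 0, 0], "twist": 0}
  ]
}}

```text
time_s: 26.13
position: [0.4467, 0.155, 0.0507]
tcp_rot: [-3.139, 0.001, -1.79]
ft_force: [-13.0, -0.1, 23.0]
grip_width: -0.003
gripper_force: 11.7
```

>>> {"name": "jog_arm", "arguments": {
  "targets": [
    {"grip": 1, "travel": [0, 0, -0.02], "twist": 0},
    {"grip": 1, "travel": [0, 0, -0.06], "twist": 0},
    {"grip": -0.45, "travel": [0, 0, -0.095], "twist": 0},
    {"grip": -0.45, "travel": [0, 0, -0.095], "twist": 0},
    {"grip": -0.45, "travel": [0, 0, -0.095], "twist": 0}
  ]
}}

```text
time_s: 26.55
position: [0.4469, 0.1552, 0.1438]
tcp_rot: [-3.139, 0.004, -1.791]
ft_force: [0.1, -0.2, -0.7]
grip_width: 0.415
gripper_force: 0.0
```

>>> {"name": "jog_arm", "arguments": {
  "targets": [
    {"grip": -0.45, "travel": [-0.03, -0.01, 0], "twist": 0},
    {"grip": -0.45, "travel": [-0.067, -0.0185, 0], "twist": 0},
    {"grip": -0.45, "travel": [-0.067, -0.0185, 0], "twist": 0},
    {"grip": -0.45, "travel": [-0.067, -0.0185, 0], "twist": 0},
    {"grip": -0.45, "travel": [-0.067, -0.0185, 0], "twist": 0}
  ]
}}

```text
time_s: 26.97
position: [0.4781, 0.2154, 0.14]
tcp_rot: [3.14, -0.002, -1.791]
ft_force: [-0.5, -0.3, 0.1]
grip_width: 0.723
gripper_force: 0.0
```

```bash
python3 -c "
from h import *
for i in range(3): imaging.camera('wrist')
print(r.sense()['grip_width'],r.sense()['position']);go(.4783,.216,.0605,-1.791)"
```

```text
0.7231393117330689 [0.4784362  0.21523183 0.14160575]
travel [-0.0007  0.0003  0.0811] twist -0.001 rows 2.0
```

>>> {"name": "jog_arm", "arguments": {
  "targets": [
    {"grip": -0.45, "travel": [-0.0005, 0, 0.035], "twist": 0},
    {"grip": -0.45, "travel": [-0.0005, 0, 0.065], "twist": 0},
    {"grip": -0.45, "travel": [-0.0005, 0, 0.08], "twist": 0},
    {"grip": -0.45, "travel": [-0.0005, 0, 0.08], "twist": 0},
    {"grip": -0.45, "travel": [-0.0005, 0, 0.08], "twist": 0}
  ]
}}

```text
time_s: 27.53
position: [0.4787, 0.2157, 0.0619]
tcp_rot: [-3.141, -0.001, -1.791]
ft_force: [0.2, 1.0, 0.5]
grip_width: 0.728
gripper_force: 0.0
```

>>> {"name": "jog_arm", "arguments": {
  "targets": [
    {"grip": 1, "travel": [0, 0, 0], "twist": 0},
    {"grip": 1, "travel": [0, 0, 0], "twist": 0},
    {"grip": 1, "travel": [0, 0, 0], "twist": 0},
    {"grip": 1, "travel": [0, 0, 0], "twist": 0}
  ]
}}

```text
time_s: 27.87
position: [0.48, 0.217, 0.0643]
tcp_rot: [-3.138, 0.003, -1.791]
ft_force: [-1.8, -0.9, 6.9]
grip_width: 0.556
gripper_force: 41.8
```

>>> {"name": "jog_arm", "arguments": {
  "targets": [
    {"grip": 1, "travel": [0, 0, -0.02], "twist": 0},
    {"grip": 1, "travel": [0, 0, -0.04], "twist": 0},
    {"grip": 1, "travel": [0, 0, -0.07], "twist": 0},
    {"grip": 1, "travel": [0, 0, -0.07], "twist": 0},
    {"grip": 1, "travel": [0, 0, -0.07], "twist": 0}
  ]
}}

```text
time_s: 28.28
position: [0.4797, 0.2172, 0.1342]
tcp_rot: [-3.139, 0.004, -1.791]
ft_force: [0.1, -0.5, -1.1]
grip_width: 0.556
gripper_force: 41.6
```

```bash
python3 -c "
from h import *
for i in range(3): imaging.camera('wrist')
print(r.sense()['grip_width'],r.sense()['position']);go(.487,-.02,.14,-1.453)"
```

```text
0.5582883827942663 [0.47831611 0.21624681 0.13066582]
travel [ 0.2286 -0.0601 -0.0093] twist -0.338 rows 6.0
```

>>> {"name": "jog_arm", "arguments": {
  "targets": [
    {"grip": 1, "travel": [0.04, -0.01, -0.015], "twist": -0.1},
    {"grip": 1, "travel": [0.08, -0.021, -0.03], "twist": -0.2},
    {"grip": 1, "travel": [0.115, -0.03, -0.03], "twist": -0.3},
    {"grip": 1, "travel": [0.15, -0.04, -0.03], "twist": -0.338},
    {"grip": 1, "travel": [0.19, -0.05, -0.03], "twist": -0.338}
  ]
}}

```text
time_s: 28.85
position: [0.4855, 0.0187, 0.1609]
tcp_rot: [3.141, 0.0, -1.45]
ft_force: [1.5, -0.3, -0.5]
grip_width: 0.558
gripper_force: 41.6
```

>>> {"name": "jog_arm", "arguments": {
  "targets": [
    {"grip": 1, "travel": [0.035, 0, 0], "twist": 0},
    {"grip": 1, "travel": [0.06, 0.002, 0], "twist": 0},
    {"grip": 1, "travel": [0.085, 0.004, 0], "twist": 0},
    {"grip": 1, "travel": [0.085, 0.004, 0], "twist": 0},
    {"grip": 1, "travel": [0.085, 0.004, 0], "twist": 0}
  ]
}}

```text
time_s: 29.27
position: [0.4915, -0.066, 0.1604]
tcp_rot: [3.14, -0.0, -1.456]
ft_force: [0.1, 0.0, 0.6]
grip_width: 0.558
gripper_force: 41.6
```

```bash
python3 -c "
from h import *
for i in range(2): imaging.camera('wrist')
s,c=snap('wrist','w14');print(s['position'],s['tcp_rot'],s['grip_width'])
a=cv2.imread('pics/w14.png')
cv2.imwrite('pics/w14b.png',cv2.resize(a,(800,600),interpolation=cv2.INTER_CUBIC))"
```

```text
[ 0.49176838 -0.06459367  0.16079648] [ 3.14029700e+00  6.71907811e-05 -1.45320184e+00] 0.5602093291961825
```

View pics/w14b.png

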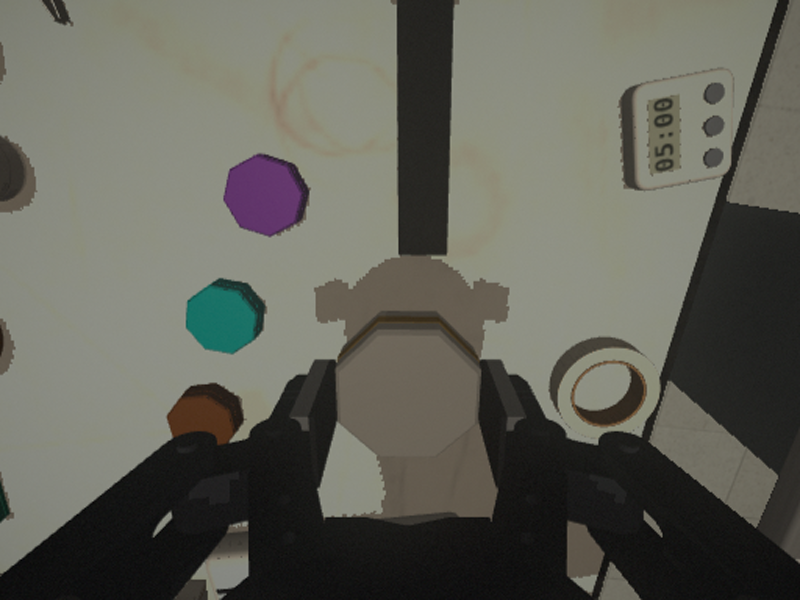

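White is held and centred between the pads (409,392), and the rail's near end is at (398..447, 254).

```bash
python3 -c "
from h import *
c=load('w14');p=held(c,409*.64,392*.64,-.014);print(p)
for u,v in [(398,254),(448,254),(396.5,10),(454,10)]:print(px2w(c,u*.64,v*.64,.045).round(4))
go(.4895-.118*p[0],-.1218+.993*p[0],.095,-1.453)"
```

```text
[ 2.58819790e-03 -5.36638607e-05 -1.40000000e-02]
[ 0.4994 -0.0822  0.045 ]
[ 0.4708 -0.0856  0.045 ]
[ 0.514  -0.2049  0.045 ]
[ 0.4857 -0.2083  0.045 ]
travel [0.0543 0.0092 0.066 ] twist 0.001 rows 3.0
```

>>> {"name": "jog_arm", "arguments": {
  "targets": [
    {"grip": 1, "travel": [0.03, 0.005, 0], "twist": 0},
    {"grip": 1, "travel": [0.054, 0.009, 0.02], "twist": 0},
    {"grip": 1, "travel": [0.054, 0.009, 0.045], "twist": 0},
    {"grip": 1, "travel": [0.054, 0.009, 0.065], "twist": 0},
    {"grip": 1, "travel": [0.054, 0.009, 0.065], "twist": 0}
  ]
}}

```text
time_s: 29.83
position: [0.4869, -0.1186, 0.0916]
tcp_rot: [3.134, 0.002, -1.453]
ft_force: [-1.4, 0.4, -1.3]
grip_width: 0.553
gripper_force: 41.6
```

```bash
python3 -c "
from h import *
for i in range(5): imaging.camera('wrist')
print(r.sense()['position'],r.sense()['grip_width']);go(.4893,-.1195,.052,-1.453)"
```

```text
[ 0.4905739  -0.11905914  0.09859895] 0.5580895326373735
travel [0.0003 0.0013 0.0466] twist 0.001 rows 2.0
```

>>> {"name": "jog_arm", "arguments": {
  "targets": [
    {"grip": 1, "travel": [0, 0.001, 0.025], "twist": 0},
    {"grip": 1, "travel": [0, 0.001, 0.04], "twist": 0},
    {"grip": 1, "travel": [0, 0.001, 0.044], "twist": 0},
    {"grip": 1, "travel": [0, 0.001, 0.045], "twist": 0},
    {"grip": 1, "travel": [0, 0.001, 0.046], "twist": 0}
  ]
}}

```text
time_s: 30.5
position: [0.4894, -0.1196, 0.0522]
tcp_rot: [-3.139, -0.001, -1.453]
ft_force: [0.6, 0.0, -0.3]
grip_width: 0.559
gripper_force: 41.6
```

>>> {"name": "jog_arm", "arguments": {
  "targets": [
    {"grip": 1, "travel": [0, 0, 0], "twist": 0},
    {"grip": 1, "travel": [0, 0, 0.001], "twist": 0},
    {"grip": 1, "travel": [0, 0, 0.001], "twist": 0},
    {"grip": 1, "travel": [0, 0, 0.001], "twist": 0}
  ]
}}

```text
time_s: 30.83
position: [0.4893, -0.1197, 0.0512]
tcp_rot: [-3.139, -0.001, -1.453]
ft_force: [-1.4, 0.9, 5.8]
grip_width: 0.56
gripper_force: 42.1
```

Contact. Releasing, lifting clear, and looking at the rail.

>>> {"name": "jog_arm", "arguments": {
  "targets": [
    {"grip": 1, "travel": [0, 0, -0.0005], "twist": 0},
    {"grip": -0.45, "travel": [0, 0, -0.0005], "twist": 0},
    {"grip": -0.45, "travel": [0, 0, -0.0005], "twist": 0},
    {"grip": -0.45, "travel": [0, 0, -0.0005], "twist": 0},
    {"grip": -0.45, "travel": [0, 0, -0.0005], "twist": 0}
  ]
}}

```text
time_s: 31.25
position: [0.4882, -0.1197, 0.0498]
tcp_rot: [3.141, -0.0, -1.453]
ft_force: [-0.5, -1.1, -0.6]
grip_width: 0.726
gripper_force: 0.0
```

>>> {"name": "jog_arm", "arguments": {
  "targets": [
    {"grip": -0.45, "travel": [0, 0, -0.03], "twist": 0},
    {"grip": -0.45, "travel": [0, 0, -0.07], "twist": 0},
    {"grip": -0.45, "travel": [0, 0, -0.11], "twist": 0},
    {"grip": -0.45, "travel": [0, 0, -0.14], "twist": 0},
    {"grip": -0.45, "travel": [0, 0, -0.15], "twist": 0}
  ]
}}

```text
time_s: 31.67
position: [0.4901, -0.1202, 0.206]
tcp_rot: [-3.134, -0.002, -1.453]
ft_force: [0.2, -0.4, 0.3]
grip_width: 0.729
gripper_force: 0.0
```

```bash
python3 -c "
from h import *
for i in range(3): imaging.camera('wrist')
s,c=snap('wrist','w15');print(s['position'],s['tcp_rot'],s['grip_width'])
a=cv2.imread('pics/w15.png')
cv2.imwrite('pics/w15b.png',cv2.resize(a,(640,480),interpolation=cv2.INTER_CUBIC))
go(.51,.2,.19,-1.589)"
```

```text
[ 0.48872928 -0.119442    0.20033168] [-3.14043956e+00  4.18711031e-04 -1.45309704e+00] 0.7302858867128639
travel [-0.3146 -0.0592  0.0089] twist 0.136 rows 8.0
```

View pics/w15b.png

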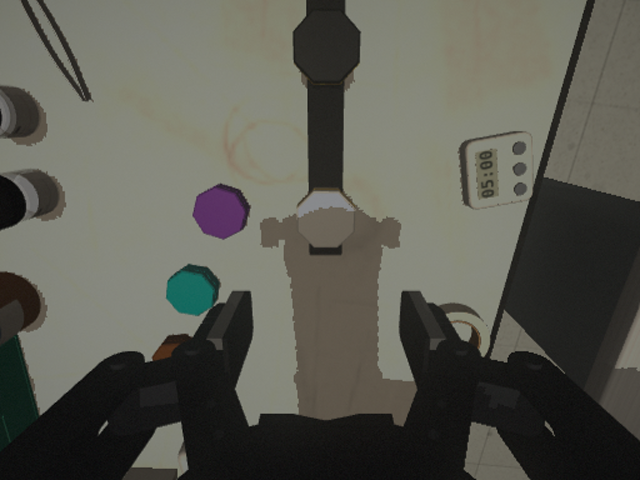

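Both discs lie flat and centred on the rail: black (326,47), white (326,220). Next is the cover knob.

>>> {"name": "jog_arm", "arguments": {
  "targets": [
    {"grip": -0.45, "travel": [-0.2, -0.04, 0], "twist": 0.136},
    {"grip": -0.45, "travel": [-0.2, -0.04, 0], "twist": 0.136},
    {"grip": -0.45, "travel": [-0.2, -0.04, 0], "twist": 0.136},
    {"grip": -0.45, "travel": [-0.2, -0.04, 0], "twist": 0.136},
    {"grip": -0.45, "travel": [-0.2, -0.04, 0], "twist": 0.136}
  ]
}}

```text
time_s: 32.28
position: [0.5036, 0.0841, 0.198]
tcp_rot: [3.139, -0.001, -1.589]
ft_force: [0.9, -0.8, 0.6]
grip_width: 0.724
gripper_force: 0.0
```

>>> {"name": "jog_arm", "arguments": {
  "targets": [
    {"grip": -0.45, "travel": [-0.13, -0.035, 0], "twist": 0},
    {"grip": -0.45, "travel": [-0.13, -0.035, 0], "twist": 0},
    {"grip": -0.45, "travel": [-0.13, -0.035, 0], "twist": 0},
    {"grip": -0.45, "travel": [-0.13, -0.035, 0], "twist": 0},
    {"grip": -0.45, "travel": [-0.13, -0.035, 0], "twist": 0}
  ]
}}

```text
time_s: 32.7
position: [0.5412, 0.2141, 0.1962]
tcp_rot: [3.137, -0.003, -1.586]
ft_force: [-0.2, -0.9, -0.1]
grip_width: 0.721
gripper_force: 0.0
```

```bash
python3 -c "
from h import *
s,c=snap('wrist','w16');print(s['position'],s['tcp_rot'])
go(.5511,.3257,.13,-1.589)
a=cv2.imread('pics/w16.png');h=cv2.cvtColor(a,cv2.COLOR_BGR2HSV);m=cv2.inRange(h,(5,150,60),(22,255,255))
ys,xs=np.where(m[150:,150:380]);print(xs.min()+150,xs.max()+150,ys.min()+150,ys.max()+150)"
```

```text
[0.5412422  0.21408674 0.19623618] [ 3.13670345 -0.00324339 -1.58607195]
travel [-0.1133 -0.008   0.067 ] twist 0.002 rows 4.0
150 275 187 374
```

>>> {"name": "jog_arm", "arguments": {
  "targets": [
    {"grip": -0.45, "travel": [-0.04, -0.004, 0], "twist": 0},
    {"grip": -0.45, "travel": [-0.08, -0.008, 0.01], "twist": 0},
    {"grip": -0.45, "travel": [-0.113, -0.008, 0.03], "twist": 0},
    {"grip": -0.45, "travel": [-0.113, -0.008, 0.066], "twist": 0},
    {"grip": -0.45, "travel": [-0.113, -0.008, 0.066], "twist": 0}
  ]
}}

```text
time_s: 33.17
position: [0.5483, 0.323, 0.1244]
tcp_rot: [3.13, -0.008, -1.589]
ft_force: [-0.7, -0.6, -3.5]
grip_width: 0.728
gripper_force: 0.0
```

```bash
python3 -c "
from h import *
for i in range(4): imaging.camera('wrist')
s,c=snap('wrist','w17');print(s['position'],s['tcp_rot'])
go(.5511,.3257,.0777,-1.589)
a=cv2.imread('pics/w17.png');cv2.imwrite('pics/w17b.png',cv2.resize(a,(640,480)))"
```

```text
[0.55318835 0.32349908 0.13684622] [-3.13864720e+00  1.07617072e-03 -1.59036697e+00]
travel [-0.0018  0.0023  0.0596] twist -0.001 rows 2.0
```

View pics/w17b.png

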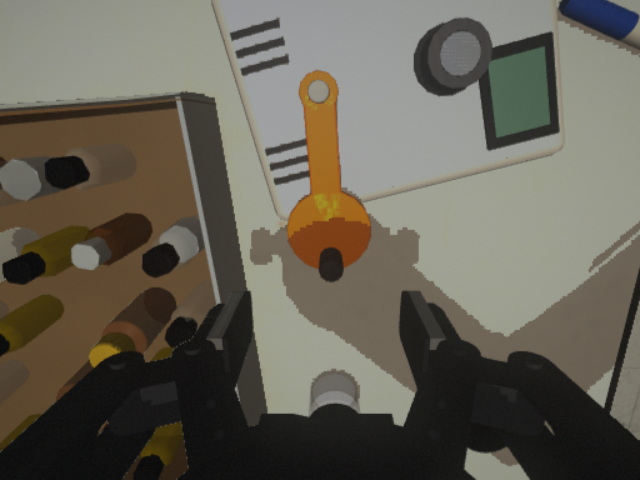

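>>> {"name": "jog_arm", "arguments": {
  "targets": [
    {"grip": 0, "travel": [-0.002, 0.002, 0.02], "twist": 0},
    {"grip": 0, "travel": [-0.002, 0.002, 0.045], "twist": 0},
    {"grip": 0, "travel": [-0.002, 0.002, 0.0595], "twist": 0},
    {"grip": 0, "travel": [-0.002, 0.002, 0.0595], "twist": 0},
    {"grip": 1, "travel": [-0.002, 0.002, 0.0595], "twist": 0}
  ],
  "squeeze": 25
}}

```text
time_s: 33.83
position: [0.5508, 0.3261, 0.0763]
tcp_rot: [-3.14, 0.0, -1.59]
ft_force: [-0.4, -0.2, 1.0]
grip_width: 0.376
gripper_force: 0.0
```

>>> {"name": "jog_arm", "arguments": {
  "targets": [
    {"grip": 1, "travel": [0, 0, 0], "twist": 0},
    {"grip": 1, "travel": [0, 0, 0], "twist": 0},
    {"grip": 1, "travel": [0, 0, 0], "twist": 0},
    {"grip": 1, "travel": [0, 0, 0], "twist": 0}
  ]
}}

```text
time_s: 34.17
position: [0.5508, 0.3271, 0.0775]
tcp_rot: [-3.139, 0.002, -1.589]
ft_force: [-4.1, -0.7, 7.1]
grip_width: 0.148
gripper_force: 24.5
```

>>> {"name": "jog_arm", "arguments": {
  "targets": [
    {"grip": 1, "travel": [0.001, 0.011, 0], "twist": -0.115},
    {"grip": 1, "travel": [0.0035, 0.0215, 0], "twist": -0.23},
    {"grip": 1, "travel": [0.0075, 0.032, 0], "twist": -0.345},
    {"grip": 1, "travel": [0.012, 0.042, 0], "twist": -0.46},
    {"grip": 1, "travel": [0.018, 0.051, 0], "twist": -0.575}
  ]
}}

```text
time_s: 34.58
position: [0.5002, 0.3092, 0.0776]
tcp_rot: [-3.137, -0.002, -1.008]
ft_force: [3.0, -4.7, 4.0]
grip_width: 0.148
gripper_force: 24.5
```

>>> {"name": "jog_arm", "arguments": {
  "targets": [
    {"grip": 1, "travel": [0.001, 0.011, 0], "twist": -0.115},
    {"grip": 1, "travel": [0.0035, 0.0215, 0], "twist": -0.23},
    {"grip": 1, "travel": [0.0075, 0.032, 0], "twist": -0.345},
    {"grip": 1, "travel": [0.012, 0.042, 0], "twist": -0.46},
    {"grip": 1, "travel": [0.018, 0.051, 0], "twist": -0.575}
  ]
}}

```text
time_s: 35.0
position: [0.4675, 0.2668, 0.0776]
tcp_rot: [-3.137, -0.006, -0.434]
ft_force: [9.6, -4.0, 2.7]
grip_width: 0.146
gripper_force: 24.4
```

>>> {"name": "jog_arm", "arguments": {
  "targets": [
    {"grip": 1, "travel": [0.001, 0.011, 0], "twist": -0.115},
    {"grip": 1, "travel": [0.0035, 0.0215, 0], "twist": -0.23},
    {"grip": 1, "travel": [0.0075, 0.032, 0], "twist": -0.345},
    {"grip": 1, "travel": [0.012, 0.042, 0], "twist": -0.46}
  ]
}}

```text
time_s: 35.33
position: [0.4614, 0.2247, 0.0778]
tcp_rot: [-3.138, -0.009, 0.027]
ft_force: [14.3, 1.4, -4.1]
grip_width: 0.148
gripper_force: 24.3
```

```bash
python3 -c "
from h import *
imaging.camera('wrist');s=r.sense();p=s['position']-[.556,.2325,0];print(s['position'],s['ft_force'],s['tcp_rot'][2],np.hypot(*p[:2]),np.pi+.238-(np.arctan2(p[1],p[0])%(2*np.pi)))"
```

```text
[0.46159318 0.22351234 0.07774737] [11.97646674 -1.01881317 -1.66207076] 0.03368720004691639 0.09483367103003913 0.14308467251740176
```

>>> {"name": "jog_arm", "arguments": {
  "targets": [
    {"grip": 1, "travel": [0.003, 0.005, 0], "twist": -0.05},
    {"grip": 1, "travel": [0.004, 0.0095, 0], "twist": -0.1},
    {"grip": 1, "travel": [0.005, 0.0135, 0], "twist": -0.145},
    {"grip": 1, "travel": [0.005, 0.0135, 0], "twist": -0.145}
  ]
}}

```text
time_s: 35.72
position: [0.464, 0.2108, 0.0775]
tcp_rot: [-3.14, -0.003, 0.168]
ft_force: [-5.8, -1.8, 8.6]
grip_width: 0.149
gripper_force: 25.5
```

>>> {"name": "jog_arm", "arguments": {
  "targets": [
    {"grip": 1, "travel": [0, 0.0015, 0], "twist": -0.015},
    {"grip": 1, "travel": [0, 0.0025, 0], "twist": -0.025},
    {"grip": 1, "travel": [0, 0.0025, 0], "twist": -0.025}
  ]
}}

```text
time_s: 35.97
position: [0.4641, 0.2105, 0.0774]
tcp_rot: [-3.137, -0.003, 0.192]
ft_force: [-7.5, 6.3, 8.1]
grip_width: 0.145
gripper_force: 25.5
```

At the stop, with force building. Releasing and retreating.

>>> {"name": "jog_arm", "arguments": {
  "targets": [
    {"grip": 0, "travel": [0, 0, 0], "twist": 0},
    {"grip": 0, "travel": [0, 0, 0], "twist": 0},
    {"grip": 0, "travel": [0, 0, 0], "twist": 0},
    {"grip": 0, "travel": [0, 0, -0.04], "twist": 0},
    {"grip": 0, "travel": [0, 0, -0.08], "twist": 0}
  ]
}}

```text
time_s: 36.38
position: [0.4624, 0.207, 0.153]
tcp_rot: [3.138, 0.005, 0.191]
ft_force: [0.9, 1.5, 1.0]
grip_width: 0.501
gripper_force: 0.0
```

>>> {"name": "jog_arm", "arguments": {
  "targets": [
    {"grip": 0, "travel": [0, 0, -0.04], "twist": 0},
    {"grip": 0, "travel": [-0.03, 0, -0.06], "twist": 0},
    {"grip": 0, "travel": [-0.03, 0, -0.06], "twist": 0},
    {"grip": 0, "travel": [-0.03, 0, -0.06], "twist": 0}
  ]
}}

```text
time_s: 36.72
position: [0.4343, 0.203, 0.2168]
tcp_rot: [-3.139, -0.004, 0.191]
ft_force: [0.2, 0.6, -1.2]
grip_width: 0.496
gripper_force: 0.0
```

```bash
python3 -c "
from h import *
for i in range(3): imaging.camera('wrist')
s,c=snap('wrist','w18');s2,t=snap('scene','s18');print(s['position'],s['tcp_rot'],s['ft_force'])
a=cv2.imread('pics/w18.png');b=cv2.imread('pics/s18.png')[110:370,130:400]
cv2.imwrite('pics/w18b.png',np.hstack([cv2.resize(a,(500,375)),cv2.resize(b,(300,375))]))"
```

```text
[0.4340335  0.20240192 0.21316848] [3.14044174e+00 1.94230097e-03 1.90716231e-01] [ 0.20357809  0.38722348 -0.97152684]
```

View pics/w18b.png

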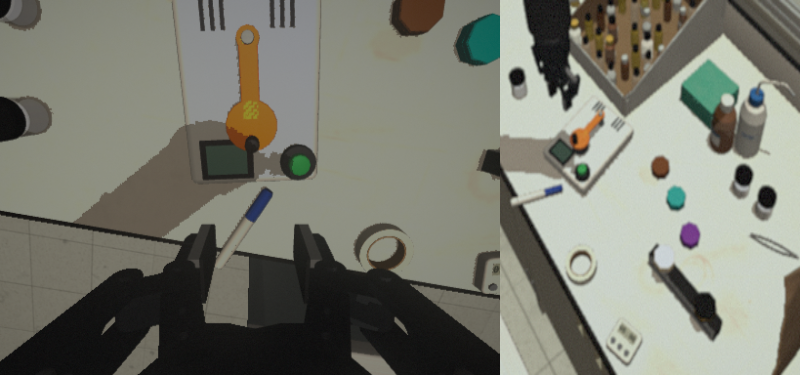

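The cover hides the turret completely (round end at (251,126), pin (247,36)), and both discs are on the rail with the jars and bottle upright. One numeric check of the cover angle.

```bash
python3 -c "
from h import *
c=load('w18');k=512/500
for a in ['w18']:
  im=cv2.imread('pics/w18.png');h=cv2.cvtColor(im,cv2.COLOR_BGR2HSV);m=cv2.inRange(h,(5,150,60),(22,255,255));m[:,350:]=0
  ys,xs=np.where(m);print(xs.min(),xs.max(),ys.min(),ys.max())
  row=[ (y,xs[ys==y].min(),xs[ys==y].max()) for y in (100,110,120,124,128,132,136)];print(row)
  w=max(((xs[ys==y].max()-xs[ys==y].min()),y) for y in range(105,145));y=w[1];u=(xs[ys==y].max()+xs[ys==y].min())/2
P=px2w(c,247*k,36*k,.07);Q=px2w(c,u,y,.066);print(P,Q)
d=Q-P;print('dist',np.hypot(*d[:2]),'angle',np.pi+.238-(np.arctan2(d[1],d[0])%(2*np.pi)))
B=px2w(c,299*k,161*k,.057);print(B)
e=P-B;print('yaw',np.arctan2(e[1],e[0])-np.arctan2(50,125))"
```

```text
231 282 25 153
[(100, np.int64(247), np.int64(264)), (110, np.int64(238), np.int64(275)), (120, np.int64(233), np.int64(281)), (124, np.int64(232), np.int64(282)), (128, np.int64(232), np.int64(282)), (132, np.int64(232), np.int64(282)), (136, np.int64(233), np.int64(281))]
[0.55639869 0.2329434  0.07      ] [0.47983656 0.21528007 0.066     ]
dist 0.07857323047783524 angle 0.011261331654085271
[0.45051677 0.15703596 0.057     ]
yaw 0.24147638381179337
```

```bash
python3 -c "
from h import *
print(sign_off())"
```

```text
the job is handed in; nothing more can be done
None
```

The job is handed in: black and then white were each centred on the port, read with a full press of about a second and parked flat on the rail, no grey disc was there, the cover is back over the port at its stop, and nothing was knocked over.

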